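# Close down the embedding cold plate

## Task

Close down the embedding cold plate. First lift every tissue block off it into the kidney dish and open the lid of the debris tray that still has room (look through the clear lids: one tray is already full and stays shut); then take the scraper and sweep all the loose wax chips off the end of the plate into that tray, keeping your fingers off the chips. Only when the plate is clear, flip its main switch off (the wax lets go only while cold); stand the scraper back in its holder, shut the lid, and leave the other things on the table alone.

Things in the scene. Friction and masses are not known exactly. Their poses are not given: they have to be found in the camera images.
- main_switch (a joint): Angle of the main switch of the cold plate, rad: 0 on (leans left, +y), 0.9 off (leans right). A red toggle 34 mm long, 10 mm wide (x), 6 mm thick, upright at 0.45, on the rear housing behind the back rail (10 mm high), tip 29 mm above the plate surface when on; pivot axis parallel to plate x at plate x = +113 mm, y = 0, 2 mm below the plate surface. Stays where put; 1 to 2 N at its tip moves it.
- plate_top (a point): Centre of the cold plate's top: a dark flat plate on a low white machine, 47 mm above the table. Its axes: x away from the robot (control panel at -x), y left along the plate, z up. Flat 172 mm in x and 248 mm in y; rails 10 mm high along front and back (inner faces x = +-86 mm), both ends (y = +-124 mm) open. On each end, past a 2 mm gap, hangs a fixed debris tray.
- lid_left (a joint): Angle of the clear lid on the left (+y) tray, rad: 0 shut, 1.6 upright (stop). Hinge along the tray's back edge, parallel to plate y, at plate x = +103 mm and 6 mm below the plate surface: the front edge rises and goes back. Stiff: stays where left; about 2 N at the knob moves it. 204 x 104 x 4 mm; shut, its top is 2 mm below the plate surface.
- lid_right (a joint): The same for the lid on the right (-y) debris tray.
- lid_left_knob (a point): Centre of the blue knob near the front edge of the left lid: 12 mm thick (x), 22 mm wide (y), 30 mm tall; its centre is 182 mm from the hinge line along the lid and 22 mm off it. Pinched by its 22 mm width (fingers closing parallel to the hinge) it can pivot between the fingers as the lid swings. Axes turn with the lid.
- lid_right_knob (a point): The same on the right lid.
- heap_mid (a point): Middle of the heap of old cream wax that fills one of the two debris trays to just under its lid (the full tray). Whichever tray this lies in is the full one.
- liner_mid (a point): Middle of the bare blue liner (188 x 88 mm) on the floor of the other tray, the empty one with room. Axes parallel to the plate's; 40 mm below the plate surface. Each tray is an open steel box 206 (x) x 104 (y) mm centred at plate x = 0, y = +-178 mm, walls 3 mm, rim 7 mm below the plate surface.
- dish_mid (a point): Middle of the inner floor of the stainless kidney-shaped dish (fixed to the table), 7 mm above the table. Long axis y (244 mm), short axis x (118 mm), rim 38 mm above the table; sloping walls leave a floor about 190 mm long and 60 mm wide.
- holder_floor (a point): Middle of the inner floor (4 mm above the table) of the scraper's holder, a shallow white tray fixed to the table; inside 118 mm along its x and 52 mm along its y, rim 16 mm above the table.
- scraper_grip (a point): Point on the handle of the green scraper block, 58 mm above its foot, where it is gripped. It stands upright in its holder, long axis x along the holder's x. Foot block with black rubber edges 102 mm (x) x 32 mm (y) x 24 mm high; above it a straight handle 66 mm (x) x 22 mm (y), up to 84 mm above the foot. 0.10 to 0.16 kg.
- scraper_foot (a point): Centre of the underside of the scraper (same axes as the grip); the flat underside is what runs over the plate.
- block0_mid (a point): Centre (half-way up) of the tissue block in the pink cassette: a rigid 40 (x) x 28 (y) x 20 (z) mm block, coloured plastic below and cream wax above, 30 g, lying on the plate. May be absent.
- block1_mid (a point): Centre (half-way up) of the tissue block in the yellow cassette: a rigid 40 (x) x 28 (y) x 20 (z) mm block, coloured plastic below and cream wax above, 30 g, lying on the plate. May be absent.
- block2_mid (a point): Centre (half-way up) of the tissue block in the green cassette: a rigid 40 (x) x 28 (y) x 20 (z) mm block, coloured plastic below and cream wax above, 30 g, lying on the plate. May be absent.
- block3_mid (a point): Centre (half-way up) of the tissue block in the blue cassette: a rigid 40 (x) x 28 (y) x 20 (z) mm block, coloured plastic below and cream wax above, 30 g, lying on the plate. May be absent.
- chip0_mid (a point): Centre of a loose cream wax chip, an irregular flake about 25 x 20 mm and 5.5 mm thick, 12 g, lying on the plate (origin 3 mm above its underside). May be absent.
- chip1_mid (a point): Centre of a loose cream wax chip, an irregular flake about 25 x 20 mm and 5.5 mm thick, 12 g, lying on the plate (origin 3 mm above its underside). May be absent.
- chip2_mid (a point): Centre of a loose cream wax chip, an irregular flake about 25 x 20 mm and 5.5 mm thick, 12 g, lying on the plate (origin 3 mm above its underside). May be absent.
- chip3_mid (a point): Centre of a loose cream wax chip, an irregular flake about 25 x 20 mm and 5.5 mm thick, 12 g, lying on the plate (origin 3 mm above its underside). May be absent.
- chip4_mid (a point): Centre of a loose cream wax chip, an irregular flake about 25 x 20 mm and 5.5 mm thick, 12 g, lying on the plate (origin 3 mm above its underside). May be absent.
- timer_mid (a point): Middle of the white lab timer, 66 x 62 x 17 mm; a bystander on the table, to be left alone.
- tape_mid (a point): Middle of the roll of tape, 95 mm across, 25 mm high; a bystander on the table, to be left alone.
- marker_mid (a point): Middle of the green and white marker, 135 mm long, 16 mm thick; a bystander on the table, to be left alone.
Mind the look-alikes: they are no part of the job. Leave any purple or red look-alike of the part that bears block1_mid alone.

How it is judged:
By the outcome, as a careful person would: the job done as asked, in the order asked, and still so for the second after the job is handed in, with the robot touching nothing.
Of block0, block1, block2, block3 only 2 to 4 are there at a start; the rules pass over those that are not, and their reading is None.
Of chip0, chip1, chip2, chip3, chip4 only 3 to 5 are there at a start; the rules pass over those that are not, and their reading is None.
At some moment in a run one of block0, block1, block2, block3, chip0, chip1, chip2, chip3, chip4 may be knocked a few centimetres aside while the robot is not near it.
Once in a run the grip may slacken for a moment while it holds something.
It also fails if it takes over 208 s, if anything falls off the work surface, if the arm or the gripper's body presses on something with over 40 N, if the wrist force passes 120 N, or if a joint passes its speed limit or range.

## Robot

A 6-joint arm with a two-finger parallel gripper is mounted at the origin on a cart in front of the work surface, level with it; the furniture and walls round the work are solid. World frame = base frame: x ahead of the robot, y to its left, z up, the work surface at z = 0. Lengths are in m, angles in rad, forces in N, time in s.
With the tool pointing down it reaches from about 0.225 to 0.725 m from the base axis. Payload 3.1 kg.
Tool frame: the origin (TCP) lies midway between the tips of the shut fingers; the grasp point (between the pads) lies 19 mm behind it; z points along the fingers, y is the line along which they close (so a half turn about z gives the same grasp; the last joint's range is limited). The gripper opens to 85 mm and grips with 20 to 120 N. Pads are 22 mm wide; open, the fingers measure 114 mm over their backs; the gripper's body (76 mm by 85 mm) begins 54 mm behind the grasp point. The pads swing forward as they close: fully open they stand 13 mm farther back than shut.
Start: joints at [1.042, 0.048, 0.099, 1.622, 0, 1.443], TCP at [0.205, 0.483, 0.231] pointing down, gripper open.
Joint ranges: [-2.91, 2.91], [-0.99, 1.94], [-1.21, 1.42], [-2.12, 2.29], [-1.49, 1.47], [-3.14, 3.14]. Speed limits (rad/s): [2.79, 2.79, 3.14, 3.14, 3.14, 3.14].

## Interface

Orientations are given as a rotation vector (axis times angle).
In Python, from station import ctrl gives the robot as it stands.
- The arm moves only by the tool apply_moves, never from a script. Its argument "deltas" is a list of rows, each a list of 3 entries, a list of its own where there are three numbers: the shift along the world's x, y, z in m, then the turn about the world's z in degrees, then the opening in per cent of the stroke, from 0 (shut) to 100 (fully open). A call has exactly 5 rows; each row is the pose to reach, as a shift and turn from the pose commanded when the call began; what a row does not reach only later rows make up. A row lasts 1/12 s, in which the tool goes at most 41.7 mm and 7.16 degrees, less where a joint would pass 70% of its speed; a pose out of reach is approached as far as the arm can. A call with a gripper value outside its range is refused whole. The fingers move at their own pace and stop on an object; the grip force is fixed at half the most. Time passes only in rows, so rows that repeat a pose let the fingers close, or fill a call up. It gives the time, the measured TCP pose, the force, the opening and the grip force at its end, in the units of the state.
- ctrl.read_state(): the state, without advancing time (a new reading comes with each control period).
- ctrl.read_camera(name): name is "side" or "top"; returns a dict with "image" (384x512x3 uint8, blue, green, red), "z_map" (384x512 float32, m along the optical axis (not along the pixel's ray), 0 where there is no reading), "fx", "fy", "cx", "cy" (pixels), "position" and "orientation" of the camera in the world. Camera axes: x right, y up, looking along -z (the intrinsics and any distortion apply to the point x, -y, -z); pixel columns grow to the right and rows downward; lengths in m; the calibration is good to about 2 mm. A picture is of the moment at which its call begins.
- ctrl.hand_in(): hands the job in; it is judged then, once.
The state is a dict: "t": time; "joint_pos": joint angles; "dq": joint speeds; "effort": joint torques, N m; "tcp_pos": TCP position; "eef_rot": TCP orientation; "force": force on the tool from outside, world axes, zero at the start; "torque": the same for the moment, N m; "opening": finger opening in m; "gripper_force": force on a finger pad.
Only numpy, scipy, OpenCV 4.12 (cv2) and the standard library are available. Lean on these libraries where they do the work, as an engineer would, in place of code of your own. Each camera call takes 0.05 s, during which the arm holds its last target. There are 200 camera calls.

## Working session

There is one attempt and no reset: what is moved stays moved. The work goes in short steps, Python scripts to look and compute and a tool call to move; the robot and the scene stay as the last step left them, time stands still between calls to the robot, and variables do not carry over. Pictures are saved under pics/ and viewed, at most 14 in all, crops included, and the job is handed in when it is done.

Besides the shell and the picture viewer there is one more tool, called after "Call:" as a command line: name --argument value ..., lists and objects as JSON in quotes. apply_moves: Moves the arm, as the interface text tells. Its arguments: {"type":"object","properties":{"deltas":{"type":"array"}},"required":["deltas"]}

```bash
ls; mkdir -p pics
cat > h.py <<'E'
import numpy as np,cv2
from scipy.spatial.transform import Rotation as R
from station import ctrl
def cam(n):
    c=ctrl.read_camera(n); o=np.array(c["orientation"],float)
    M=o if o.shape==(3,3) else (R.from_rotvec(o).as_matrix() if o.size==3 else R.from_quat(o).as_matrix())
    c["M"]=M; return c
def world(c):
    z=c["z_map"].astype(float); v,u=np.mgrid[:z.shape[0],:z.shape[1]]
    p=np.stack([(u-c["cx"])/c["fx"]*z,-(v-c["cy"])/c["fy"]*z,-z],-1)
    return p@c["M"].T+np.array(c["position"])
def proj(c,P):
    q=(np.atleast_2d(P)-np.array(c["position"]))@c["M"]
    return np.stack([c["cx"]+c["fx"]*q[:,0]/-q[:,2],c["cy"]+c["fy"]*q[:,1]/q[:,2]],-1)
E
python3 - <<'E'
from h import *
for n in("top","side"):
    c=cam(n); print(n,{k:v for k,v in c.items() if k not in("image","z_map")})
    cv2.imwrite(f"pics/{n}0.png",cv2.resize(c["image"],(800,600),interpolation=cv2.INTER_CUBIC))
    np.savez(f"{n}0.npz",w=world(c),im=c["image"])
s=ctrl.read_state();print({k:np.round(v,3) for k,v in s.items()})
E
```

```text
pics
top {'fx': 449.9946437503036, 'fy': 449.9946437503036, 'cx': 256.9294879026956, 'cy': 188.12137273259953, 'position': array([-0.13419138, -0.0298586 ,  1.60172481]), 'orientation': array([ 0.3727042 , -0.34529124, -1.49946224]), 'M': array([[ 0.04370306,  0.89505636, -0.44380645],
       [-0.99901531,  0.03575319, -0.02627023],
       [-0.00764584,  0.44451752,  0.89573752]])}
side {'fx': 371.5722901742625, 'fy': 371.5722901742625, 'cx': 255.56172225601335, 'cy': 190.26001535698316, 'position': array([0.43804839, 0.97484267, 0.46337942]), 'orientation': array([ 0.1330126 , -1.70205113, -2.47063718]), 'M': array([[-0.98652302,  0.06359284, -0.15075903],
       [-0.16352309, -0.35106577,  0.92196151],
       [ 0.00570382,  0.93418883,  0.35673336]])}
{'t': np.float64(0.1), 'joint_pos': array([ 1.042,  0.049,  0.098,  1.622, -0.   ,  1.443]), 'dq': array([-0.   , -0.001,  0.002, -0.001, -0.002, -0.   ]), 'effort': array([ 3.0000e-03, -3.3985e+01,  3.2094e+01,  1.6000e-02, -0.0000e+00,
        0.0000e+00]), 'tcp_pos': array([0.205, 0.483, 0.23 ]), 'eef_rot': array([-6.250e-01, -3.078e+00,  3.000e-03]), 'force': array([-0.426, -0.843,  0.427]), 'torque': array([-0.004,  0.021,  0.013]), 'gripper_force': np.float64(0.0), 'opening': np.float64(0.085)}
```

View pics/top0.png

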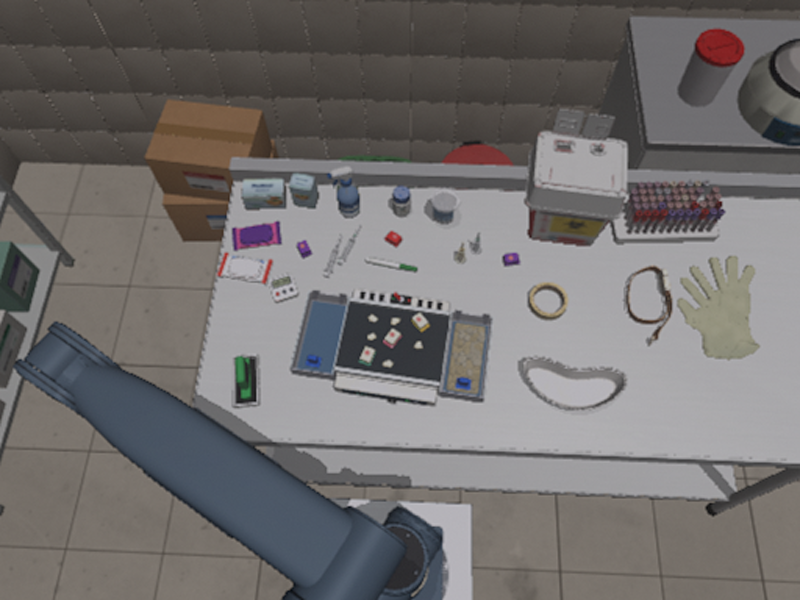

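View pics/side0.png

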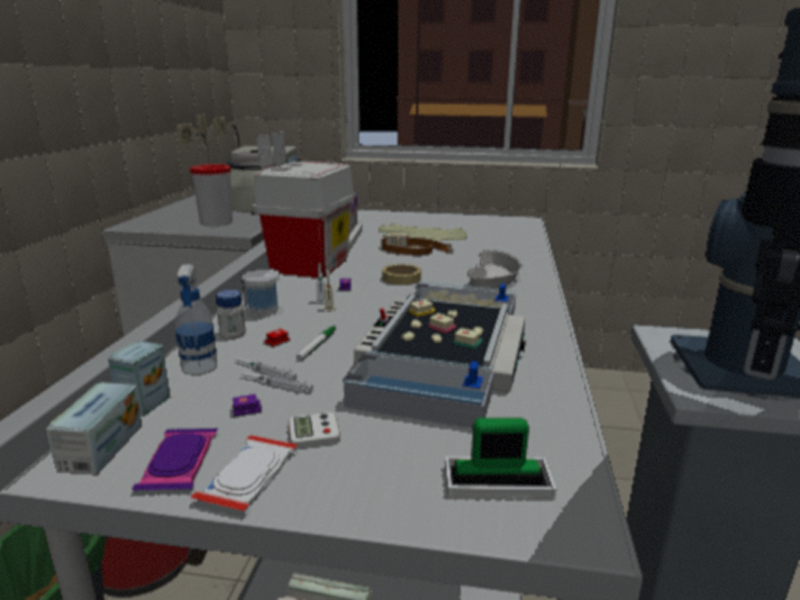

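Top view (800×600): the left tray shows the bare blue liner (322,335), so it has room; the right tray is full (467,350). Blocks on the plate are yellow (420,322), pink (392,338) and green (367,355). Cream chips are spread around them. The holder with the scraper is at (245,380) and the dish at (572,385). Look-alikes off the plate are purple (304,248), purple (511,258) and red (393,239), all to be left alone. I choose the three blocks on the plate and check with a crop.

Run:
```python
from h import *
d=np.load("top0.npz");w,im=d["w"],d["im"]
cr=im[180:265,185:320];cv2.imwrite("pics/crop1.png",cv2.resize(cr,None,fx=5.9,fy=5.9,interpolation=cv2.INTER_CUBIC))
hsv=cv2.cvtColor(im,cv2.COLOR_BGR2HSV)
dark=(im.max(2)<70)&(abs(w[...,2]-.047)<.008)
dark[:180]=0;dark[262:]=0;dark[:,:200]=0;dark[:,300:]=0
m=cv2.morphologyEx(dark.astype(np.uint8),cv2.MORPH_CLOSE,np.ones((13,13)))
n,l,s,c=cv2.connectedComponentsWithStats(m);k=1+s[1:,4].argmax()
p=w[(l==k)];r=cv2.minAreaRect(p[:,:2].astype(np.float32));print("plate",r,"z",np.median(w[dark][:,2]))
# blue knobs / blobs
def blobs(mask,name,amin=5):
    n,l,s,c=cv2.connectedComponentsWithStats(mask.astype(np.uint8))
    for i in range(1,n):
        if s[i,4]>=amin:
            q=w[l==i];print(name,np.round(c[i]),s[i,4],"med",np.round(np.median(q,0),3),"min",np.round(q.min(0),3),"max",np.round(q.max(0),3))
H,S,V=cv2.split(hsv)
work=np.zeros(H.shape,bool);work[150:270,120:410]=1
blobs(work&(H>108)&(H<125)&(S>150)&(V>100),"blue")
pl=(l==k)
pl=cv2.dilate(pl.astype(np.uint8),np.ones((3,3)))>0
blobs(pl&(V>110),"onplate",4)
g=work&(H>50)&(H<80)&(S>120)
blobs(g,"green",10)
wh=work&(abs(w[...,2]-.016)<.005)&(S<40);wh[:,165:]=0;wh[:220]=0
q=w[wh];print("holder rim",cv2.minAreaRect(q[:,:2].astype(np.float32)))
ds=work&(w[...,2]>.02)&(w[...,2]<.05);ds[:,:330]=0;ds[:225]=0
q=w[ds];print("dish",cv2.minAreaRect(q[:,:2].astype(np.float32)),len(q))
```

```text
plate ((0.25620150566101074, 0.05661468207836151), (0.24818652868270874, 0.7602238059043884), 84.40949249267578) z 0.04615235239665938
blue [200. 231.] 42 med [0.448 0.214 0.05 ] min [0.44  0.202 0.042] max [0.46  0.233 0.08 ]
blue [297. 245.] 38 med [ 0.407 -0.138  0.055] min [ 0.4   -0.151  0.041] max [ 0.42  -0.121  0.08 ]
onplate [256. 194.] 310 med [0.611 0.014 0.047] min [ 0.583 -0.086  0.033] max [0.647 0.145 0.065]
onplate [255. 190.] 14 med [0.622 0.021 0.054] min [0.619 0.011 0.046] max [0.631 0.033 0.081]
onplate [222. 196.] 4 med [0.598 0.148 0.043] min [0.585 0.146 0.04 ] max [0.603 0.149 0.055]
onplate [238. 203.] 21 med [0.565 0.085 0.053] min [0.559 0.073 0.041] max [0.581 0.092 0.06 ]
onplate [269. 206.] 77 med [ 0.555 -0.033  0.065] min [ 0.537 -0.052  0.04 ] max [ 0.587 -0.014  0.076]
onplate [252. 205.] 21 med [0.562 0.031 0.051] min [0.554 0.02  0.045] max [0.573 0.039 0.059]
onplate [287. 207.] 5 med [ 0.56  -0.101  0.046] min [ 0.554 -0.101  0.043] max [ 0.57  -0.101  0.049]
onplate [251. 216.] 83 med [0.511 0.034 0.064] min [-0.134 -0.03   0.043] max [0.543 0.
[... 1591 characters left out ...]
d [ 0.421 -0.007  0.05 ] min [ 0.419 -0.012  0.049] max [ 0.421 -0.001  0.053]
onplate [267. 242.] 5 med [ 0.419 -0.03   0.047] min [ 0.415 -0.038  0.042] max [ 0.421 -0.023  0.057]
onplate [274. 243.] 5 med [ 0.416 -0.056  0.048] min [ 0.414 -0.063  0.045] max [ 0.417 -0.049  0.053]
green [153. 236.] 74 med [0.411 0.377 0.086] min [0.381 0.365 0.077] max [0.44  0.389 0.096]
green [157. 251.] 34 med [0.374 0.372 0.025] min [0.363 0.362 0.019] max [0.387 0.383 0.043]
holder rim ((0.4036196172237396, 0.4233385920524597), (0.12826701998710632, 0.14528025686740875), 8.2222900390625)
dish ((0.4204094707965851, -0.3922538161277771), (0.24320288002490997, 0.11811119318008423), 81.5931396484375) 406
```

View pics/crop1.png

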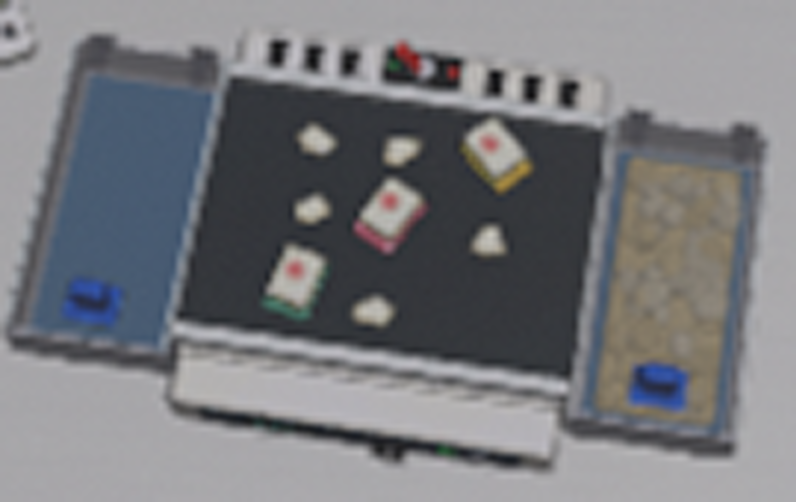

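The crop shows pink, yellow and green blocks (no blue one), five chips, left tray bare blue and right tray heaped. Now the geometry fits.

```bash
cat >> h.py <<'E'
from scipy.optimize import least_squares,minimize
def ray(c,uv,z):
    uv=np.atleast_2d(uv).astype(float)
    d=np.stack([(uv[:,0]-c["cx"])/c["fx"],-(uv[:,1]-c["cy"])/c["fy"],-np.ones(len(uv))],-1)@c["M"].T
    o=np.array(c["position"]); return o+d*((z-o[2])/d[:,2])[:,None]
def box(x,y,a,sx,sy,z0,z1):
    R2=np.array([[np.cos(a),-np.sin(a)],[np.sin(a),np.cos(a)]])
    q=np.array([[i*sx/2,j*sy/2] for i in(-1,1) for j in(-1,1)])@R2.T+[x,y]
    return np.array([[*p,z] for p in q for z in(z0,z1)])
def iou_fit(c,mask,x0,dims):
    K=8;ys,xs=np.nonzero(mask);u0,v0=xs.min()-6,ys.min()-6;w,h=xs.max()-u0+7,ys.max()-v0+7
    m=cv2.resize(mask[v0:v0+h,u0:u0+w].astype(np.uint8),None,fx=K,fy=K,interpolation=cv2.INTER_NEAREST)
    def cost(p):
        uv=(proj(c,box(p[0],p[1],p[2],*dims))-[u0,v0]+.5)*K
        r=np.zeros_like(m);cv2.fillConvexPoly(r,cv2.convexHull(uv.astype(np.float32)).round().astype(np.int32),1)
        return 1-(r&m).sum()/max(1,(r|m).sum())
    best=None
    for a in np.radians(np.arange(0,180,15)):
        s=np.array([x0[0],x0[1],a]);sim=np.array([s,s+[.006,0,0],s+[0,.006,0],s+[0,0,.2]])
        r=minimize(cost,s,method="Nelder-Mead",options=dict(initial_simplex=sim,maxiter=150))
        if best is None or r.fun<best.fun:best=r
    return best.x,best.fun
def toolang():
    s=ctrl.read_state();M=R.from_rotvec(s["eef_rot"]).as_matrix();return np.degrees(np.arctan2(M[1,1],M[0,1])),s
E
cat > look.py <<'E'
from h import *
def survey(c,plate,verbose=True):
    x0,y0,a=plate;im=c["image"];C,S=np.cos(a),np.sin(a)
    def P(x,y):return np.array([x0+C*x-S*y,y0+S*x+C*y])
    def inv(p):d=np.array(p[:2])-[x0,y0];return np.array([C*d[0]+S*d[1],-S*d[0]+C*d[1]])
    m=np.zeros(im.shape[:2],np.uint8)
    poly=proj(c,[[*P(x,y),.049] for x,y in((-.078,-.123),(-.078,.123),(.087,.123),(.087,-.123))])
    cv2.fillConvexPoly(m,poly.round().astype(np.int32),1)
    on=(m>0)&(im.max(2)>85)
    n,l,s,cc=cv2.connectedComponentsWithStats(on.astype(np.uint8),connectivity=4)
    hsv=cv2.cvtColor(im,cv2.COLOR_BGR2HSV);out=[]
    for i in range(1,n):
        if s[i,4]<8:continue
        k=l==i
        if s[i,4]>45:
            g=ray(c,cc[i],.057)[0];x,f=iou_fit(c,k,g,(.040,.028,.047,.067))
            h=hsv[k];h=h[h[:,1]>90];print("block",cc[i].round(),s[i,4],"xy",x[:2].round(4),"yaw",round(np.degrees(x[2])%180,1),"1-iou",round(f,2),"plate",inv(x).round(3),"hue",np.median(h[:,0]) if len(h) else None)
        else:
            g=ray(c,cc[i],.05)[0];print("chip",cc[i].round(),s[i,4],"xy",g[:2].round(3),"plate",inv(g).round(3))
E
python3 - <<'E'
from h import *
import look
c=cam("top")
px=(np.array([(232,78),(608,125),(185,325),(572,385)])+.5)/5.9-.5+[185,180]
def mod(p):
    C,S=np.cos(p[2]),np.sin(p[2])
    q=[(.086,.124,.047),(.086,-.124,.047),(-.086,.124,.057),(-.086,-.124,.057)]
    return np.array([[p[0]+C*x-S*y,p[1]+S*x+C*y,z] for x,y,z in q])
r=least_squares(lambda p:(proj(c,mod(p))-px).ravel(),[.506,.028,-.12]);print("plate",r.x,"deg",np.degrees(r.x[2]),"res px",r.fun.round(2))
np.save("plate.npy",r.x)
look.survey(c,r.x)
p=r.x;C,S=np.cos(p[2]),np.sin(p[2])
print("switch/knobs px",proj(c,[[p[0]+C*x-S*y,p[1]+S*x+C*y,z] for x,y,z in((-.079,.178,.063),(-.079,-.178,.063))]))
im=c["image"];w=world(c);H,Sa,V=cv2.split(cv2.cvtColor(im,cv2.COLOR_BGR2HSV))
g=(H>50)&(H<80)&(Sa>120)&(w[...,2]>.072)&(w[...,2]<.1);g[:,165:]=0;g[:220]=0
ys,xs=np.nonzero(g);q=ray(c,np.c_[xs,ys],.088);print("handle top rect",cv2.minAreaRect(q[:,:2].astype(np.float32)))
# holder: bright pixels region px 145-170
k=(V>150)|g|((H>50)&(H<80)&(Sa>100));np.set_printoptions(linewidth=250)
print(V[225:262,146:170][::2])
# dish depth
ds=(w[...,2]<.05)&(w[...,2]>.0);ds[:225]=0;ds[265:]=0;ds[:,:330]=0;ds[:,402:]=0
print((w[226:264:2,330:402:3,2]*1000).round().astype(int))
print("ang",toolang()[0])
E
```

```text
plate [ 0.5099111   0.02794031 -0.10646572] deg -6.100036504672464 res px [-0.19  0.56  0.31  1.18 -1.   -0.49  0.87 -1.17]
block [272. 204.] 141 xy [ 0.5593 -0.0315] yaw 38.0 1-iou 0.36 plate [ 0.055 -0.054] hue 22.0
chip [238. 203.] 25 xy [0.568 0.084] plate [0.052 0.062]
chip [252. 205.] 27 xy [0.563 0.029] plate [0.053 0.007]
block [251. 216.] 98 xy [0.5149 0.0344] yaw 147.6 1-iou 0.1 plate [0.004 0.007] hue 173.0
chip [284. 225.] 31 xy [ 0.488 -0.093] plate [-0.009 -0.122]
chip [238. 215.] 24 xy [0.52  0.083] plate [0.004 0.056]
chip [267. 220.] 24 xy [ 0.503 -0.029] plate [-0.001 -0.058]
block [235. 227.] 91 xy [0.4681 0.0904] yaw 165.5 1-iou 0.14 plate [-0.048  0.058] hue 81.0
chip [248. 232.] 29 xy [0.453 0.041] plate [-0.058  0.007]
switch/knobs px [[200.64462011 229.77046542]
 [297.63070034 243.37915904]]
handle top rect ((0.4086630940437317, 0.37716349959373474), (0.0582139790058136, 0.014351408928632736), 8.263753890991211)
[[166 166 167 166 166 166 166 167 167 167 168 167 166 167 166 167 167 167 167 168 166 167 167 167]
 [166 166 168 172 171 159 155 152 134 134 147 152 1
[... 3391 characters left out ...]
3   -6    0   -3    5    4    2    3   -1    2   20   32   -2]
 [   2   -4   -3    1    3    2   29   -4   -1    1    0    5    6    1   -1   -1    3    1    5    7   12   37    5    0]
 [  -4   -3  -10    2    3  -11    3   40    1    0    2   -1    7   -4   -2    5    2   -8    3    2   39   -5   -6   -6]
 [   3   -1   -3   -9    1   -1    0   -4   34    2   -4    3    2   -2   -4    0   -5    1    0   35   -2   -1   -9    1]
 [  -2   -2   -2    3   -5    0    3    1    7    0   32    7    1   -9    1   -4   11   38 1602    2    1   -1    2   -4]
 [  -5   -1    6    0    8   -2   -4    3   -1    9   -3   -1   -2   32   34   36   -1   -1    0   -6   -8    0    1   -1]]
ang 67.03455757279755
```

```bash
sed -i 's/(.087,.123),(.087,-.123)/(.080,.123),(.080,-.123)/; s/-.078,-.123/-.078,-.118/; s/.080,-.123/.080,-.118/' look.py
python3 - <<'E'
from h import *
import look
p=np.array([.508,.0283,np.radians(-6.5)]);np.save("plate.npy",p)
c=cam("top");look.survey(c,p)
q=(np.array([(465,143),(497,118),(527,158),(497,183)])+.5)/5.9-.5+[185,180]
w=ray(c,q,.067);print("yellow top",w.round(4),w.mean(0).round(4),[np.degrees(np.arctan2(*(w[2]-w[1])[1::-1])).round(1),np.degrees(np.arctan2(*(w[3]-w[0])[1::-1])).round(1)])
print("dish mids",ray(c,[(342,238.5),(366,248.5),(390,246.5)],.038).round(3))
s=cam("side");W=world(s);H,S,V=cv2.split(cv2.cvtColor(s["image"],cv2.COLOR_BGR2HSV))
m=(H>108)&(H<125)&(S>170)&(V>80);n,l,st,cc=cv2.connectedComponentsWithStats(m.astype(np.uint8))
for i in range(1,n):
    if st[i,4]>12:print("side blue",cc[i].round(),st[i],np.median(W[l==i],0).round(3),W[l==i].min(0).round(3),W[l==i].max(0).round(3))
E
```

```text
chip [238. 203.] 25 xy [0.568 0.084] plate [0.053 0.062]
block [269. 206.] 93 xy [ 0.5584 -0.0311] yaw 38.1 1-iou 0.15 plate [ 0.057 -0.053] hue 22.0
chip [252. 205.] 27 xy [0.563 0.029] plate [0.055 0.007]
block [251. 216.] 99 xy [0.5148 0.0343] yaw 147.5 1-iou 0.1 plate [0.006 0.007] hue 173.0
chip [238. 215.] 24 xy [0.52  0.083] plate [0.005 0.056]
chip [267. 220.] 24 xy [ 0.503 -0.029] plate [ 0.001 -0.058]
block [235. 227.] 92 xy [0.4678 0.0902] yaw 162.7 1-iou 0.13 plate [-0.047  0.057] hue 81.0
chip [248. 232.] 29 xy [0.453 0.041] plate [-0.056  0.007]
yellow top [[ 0.5616 -0.0119  0.067 ]
 [ 0.5799 -0.0316  0.067 ]
 [ 0.5528 -0.0515  0.067 ]
 [ 0.5348 -0.0331  0.067 ]] [ 0.5573 -0.032   0.067 ] [np.float64(-143.8), np.float64(-141.7)]
dish mids [[ 0.447 -0.305  0.038]
 [ 0.412 -0.39   0.038]
 [ 0.423 -0.478  0.038]]
side blue [322. 191.] [318 189   7   4  13] [ 0.408 -0.125  0.049] [ 0.402 -0.149  0.047] [ 0.42  -0.119  0.052]
side blue [303. 233.] [301 231   5   5  21] [0.453 0.22  0.074] [0.448 0.152 0.046] [0.457 0.227 0.076]
side blue [305. 245.] [299 241  10   7  30] [0.447 0.228 0.048] [0.44  0.204 0.047] [0.46  0.235 0.054]
```

Call:
apply_moves --deltas '[[[0.018,-0.026,0],1.5,47],[[0.035,-0.052,0],3,47],[[0.053,-0.079,0],4.5,47],[[0.07,-0.105,0],5.7,47],[[0.088,-0.131,0],5.7,47]]'

```text
t: 0.67
tcp_pos: [0.2931, 0.3512, 0.2312]
eef_rot: [-0.469, -3.106, 0.0]
force: [0.2, -0.2, -0.3]
opening: 0.0402
gripper_force: 0.0
```

Call:
apply_moves --deltas '[[[0.018,-0.026,-0.008],0,47],[[0.035,-0.052,-0.016],0,47],[[0.053,-0.079,-0.024],0,47],[[0.07,-0.105,-0.032],0,47],[[0.088,-0.131,-0.04],0,47]]'

```text
t: 1.08
tcp_pos: [0.3813, 0.22, 0.191]
eef_rot: [0.471, 3.106, 0.0]
force: [1.2, 0.5, 0.4]
opening: 0.0403
gripper_force: 0.0
```

Call:
apply_moves --deltas '[[[0.018,-0.026,-0.014],0,47],[[0.035,-0.052,-0.028],0,47],[[0.053,-0.079,-0.042],0,47],[[0.07,-0.105,-0.056],0,47],[[0.087,-0.131,-0.07],0,47]]'

```text
t: 1.5
tcp_pos: [0.4684, 0.0889, 0.1207]
eef_rot: [0.472, 3.106, 0.0]
force: [0.5, 0.4, 0.0]
opening: 0.04
gripper_force: 0.0
```

Call:
apply_moves --deltas '[[[0,0.001,-0.02],0,47],[[0,0.001,-0.04],0,47],[[0,0.001,-0.056],0,47],[[0,0.001,-0.063],0,47],[[0,0.001,-0.07],0,47]]'

```text
t: 1.92
tcp_pos: [0.4671, 0.0913, 0.0502]
eef_rot: [-0.471, -3.104, 0.001]
force: [-1.2, -0.4, -0.3]
opening: 0.0401
gripper_force: 0.0
```

Call:
apply_moves --deltas '[[[0,0,0],0,20],[[0,0,0],0,20],[[0,0,0],0,20],[[0,0,0],0,20],[[0,0,0],0,20]]'

```text
t: 2.33
tcp_pos: [0.4686, 0.0916, 0.0524]
eef_rot: [0.471, 3.104, 0.001]
force: [-0.2, 0.2, -1.4]
opening: 0.0266
gripper_force: 61.7
```

Call:
apply_moves --deltas '[[[0,0,0.005],0,20],[[0,0,0.015],0,20],[[0,0,0.03],0,20],[[0,0,0.045],0,20],[[0,0,0.06],0,20]]'

```text
t: 2.75
tcp_pos: [0.4681, 0.0914, 0.1131]
eef_rot: [0.471, 3.105, 0.0]
force: [0.1, 0.8, -0.7]
opening: 0.0265
gripper_force: 61.7
```

Call:
apply_moves --deltas '[[[-0.003,-0.036,0.003],-4.4,20],[[-0.006,-0.073,0.006],-8.8,20],[[-0.01,-0.109,0.01],-13.2,20],[[-0.013,-0.146,0.01],-17.6,20],[[-0.016,-0.182,0.01],-22,20]]'

```text
t: 3.17
tcp_pos: [0.4523, -0.0924, 0.1233]
eef_rot: [1.059, 2.954, -0.0]
force: [1.2, 0.3, 0.0]
opening: 0.0267
gripper_force: 61.7
```

Call:
apply_moves --deltas '[[[-0.003,-0.036,0],-4.4,20],[[-0.006,-0.073,0],-8.8,20],[[-0.01,-0.109,0],-13.2,20],[[-0.013,-0.146,0],-17.6,20],[[-0.016,-0.182,0],-22,20]]'

```text
t: 3.58
tcp_pos: [0.4357, -0.2749, 0.1228]
eef_rot: [1.605, 2.698, -0.0]
force: [0.7, 0.3, -0.5]
opening: 0.0265
gripper_force: 61.7
```

Call:
apply_moves --deltas '[[[-0.003,-0.036,0],-4.4,20],[[-0.006,-0.073,0],-8.8,20],[[-0.01,-0.109,0],-13.2,20],[[-0.013,-0.146,0],-17.6,20],[[-0.016,-0.182,0],-21.7,20]]'

```text
t: 4.0
tcp_pos: [0.4196, -0.4569, 0.1226]
eef_rot: [2.085, 2.348, -0.0]
force: [1.2, 0.2, -0.4]
opening: 0.0262
gripper_force: 61.7
```

Call:
apply_moves --deltas '[[[0,0,-0.02],0,20],[[0,0,-0.04],0,20],[[0,0,-0.06],0,20],[[0,0,-0.075],0,20],[[0,0,-0.09],0,20]]'

```text
t: 4.42
tcp_pos: [0.4198, -0.4549, 0.0312]
eef_rot: [2.081, 2.353, 0.0]
force: [1.3, -0.6, -0.7]
opening: 0.027
gripper_force: 37.2
```

Call:
apply_moves --deltas '[[[0,0,-0.006],0,20],[[0,0,-0.012],0,20],[[0,0,-0.012],0,45],[[0,0,-0.012],0,45],[[0,0,-0.012],0,45]]'

```text
t: 4.83
tcp_pos: [0.4207, -0.4549, 0.0207]
eef_rot: [2.079, 2.353, 0.001]
force: [1.0, 1.0, 0.6]
opening: 0.0387
gripper_force: 0.7
```

Call:
apply_moves --deltas '[[[0,0,0.02],0,45],[[0,0,0.04],0,45],[[0,0,0.06],0,45],[[0,0,0.08],0,45],[[0,0,0.1],0,45]]'

```text
t: 5.25
tcp_pos: [0.42, -0.4554, 0.122]
eef_rot: [2.079, 2.352, -0.002]
force: [0.7, -0.5, -0.4]
opening: 0.0381
gripper_force: 0.0
```

```bash
cat > s.py <<'E'
from h import *
import look
p=np.load("plate.npy");c=cam("top");look.survey(c,p)
a,s=toolang();print("t",round(float(s["t"]),2),"tcp",np.round(s["tcp_pos"],4),"ang",round(a,1),"open",s["opening"],"q6",s["joint_pos"][5])
cv2.imwrite("last.png",c["image"])
E
python3 s.py
```

```text
chip [238. 203.] 27 xy [0.568 0.084] plate [0.053 0.062]
block [269. 206.] 96 xy [ 0.5587 -0.0311] yaw 41.5 1-iou 0.12 plate [ 0.057 -0.053] hue 22.0
chip [253. 205.] 28 xy [0.563 0.029] plate [0.055 0.007]
block [251. 216.] 102 xy [0.5146 0.0342] yaw 149.9 1-iou 0.08 plate [0.006 0.007] hue 173.0
chip [237. 215.] 25 xy [0.519 0.084] plate [0.005 0.056]
chip [267. 220.] 25 xy [ 0.502 -0.029] plate [ 0.001 -0.058]
block [252. 234.] 180 xy [0.446  0.0212] yaw 115.9 1-iou 0.42 plate [-0.061 -0.014] hue None
chip [263. 240.] 13 xy [ 0.425 -0.016] plate [-0.077 -0.053]
t 5.3 tcp [ 0.4216 -0.4576  0.1274] ang 7.0 open 0.03856218200052032 q6 0.5144942457136097
```

Call:
apply_moves --deltas '[[[0.006,0.033,0],3.4,47],[[0.013,0.066,0],6.8,47],[[0.019,0.098,0],10.2,47],[[0.025,0.131,0],13.6,47],[[0.032,0.164,0],17.2,47]]'

```text
t: 5.72
tcp_pos: [0.4522, -0.29, 0.1207]
eef_rot: [1.701, 2.638, -0.002]
force: [0.7, 0.3, -0.4]
opening: 0.0401
gripper_force: 0.0
```

Call:
apply_moves --deltas '[[[0.006,0.033,0],3.4,47],[[0.013,0.066,0],6.8,47],[[0.019,0.098,0],10.2,47],[[0.025,0.131,0],13.6,47],[[0.032,0.164,0],17.2,47]]'

```text
t: 6.13
tcp_pos: [0.4844, -0.1257, 0.1207]
eef_rot: [1.287, 2.863, -0.001]
force: [1.4, 0.6, -0.3]
opening: 0.04
gripper_force: 0.0
```

Call:
apply_moves --deltas '[[[0.006,0.033,0],3.4,47],[[0.013,0.066,0],6.8,47],[[0.019,0.098,0],10.2,47],[[0.025,0.131,0],13.6,47],[[0.031,0.163,0],17.2,47]]'

```text
t: 6.55
tcp_pos: [0.5157, 0.0378, 0.1208]
eef_rot: [0.844, 3.023, -0.0]
force: [0.5, -0.1, 0.6]
opening: 0.0399
gripper_force: 0.0
```

Call:
apply_moves --deltas '[[[0,0,-0.02],0,47],[[0,0,-0.04],0,47],[[0,0,-0.056],0,47],[[0,0,-0.063],0,47],[[0,0,-0.069],0,47]]'

```text
t: 6.97
tcp_pos: [0.5147, 0.0363, 0.0501]
eef_rot: [0.849, 3.025, -0.001]
force: [0.6, -0.2, -0.3]
opening: 0.0399
gripper_force: 0.0
```

Call:
apply_moves --deltas '[[[0,0,0],0,47],[[0,0,0],0,20],[[0,0,0],0,20],[[0,0,0],0,20],[[0,0,0],0,20]]'

```text
t: 7.38
tcp_pos: [0.5159, 0.0361, 0.0516]
eef_rot: [0.849, 3.022, 0.001]
force: [0.5, -0.3, 1.3]
opening: 0.0267
gripper_force: 61.8
```

Call:
apply_moves --deltas '[[[0,0,0.005],0,20],[[0,0,0.015],0,20],[[0,0,0.03],0,20],[[0,0,0.045],0,20],[[0,0,0.07],0,20]]'

```text
t: 7.8
tcp_pos: [0.5132, 0.0365, 0.1196]
eef_rot: [-0.848, -3.021, 0.001]
force: [-0.5, 0.7, -1.3]
opening: 0.0264
gripper_force: 61.5
```

Call:
apply_moves --deltas '[[[-0.007,-0.029,0],-4.6,20],[[-0.014,-0.057,0],-9.2,20],[[-0.02,-0.086,0],-13.8,20],[[-0.027,-0.114,0],-18.3,20],[[-0.034,-0.143,0],-22.9,20]]'

```text
t: 8.22
tcp_pos: [0.4808, -0.1077, 0.1215]
eef_rot: [1.437, 2.792, 0.0]
force: [0.1, -0.1, -0.5]
opening: 0.0267
gripper_force: 61.4
```

Call:
apply_moves --deltas '[[[-0.007,-0.029,0],-4.6,20],[[-0.014,-0.057,0],-9.2,20],[[-0.02,-0.086,0],-13.8,20],[[-0.027,-0.114,0],-18.3,20],[[-0.034,-0.143,0],-22.9,20]]'

```text
t: 8.63
tcp_pos: [0.4466, -0.251, 0.1214]
eef_rot: [1.963, 2.451, 0.0]
force: [1.1, -0.1, 0.4]
opening: 0.0266
gripper_force: 61.4
```

Call:
apply_moves --deltas '[[[-0.007,-0.029,0],-4.6,20],[[-0.014,-0.057,0],-9.2,20],[[-0.02,-0.086,0],-13.8,20],[[-0.027,-0.114,0],-18.3,20],[[-0.034,-0.142,0],-22.9,20]]'

```text
t: 9.05
tcp_pos: [0.4125, -0.3932, 0.1213]
eef_rot: [2.411, 2.012, 0.0]
force: [-0.3, 0.1, 0.7]
opening: 0.0267
gripper_force: 61.4
```

Call:
apply_moves --deltas '[[[0,0,-0.03],0,20],[[0,0,-0.06],0,20],[[0,0,-0.08],0,20],[[0,0,-0.09],0,20],[[0,0,-0.099],0,20]]'

```text
t: 9.47
tcp_pos: [0.4124, -0.3912, 0.0204]
eef_rot: [-2.407, -2.017, -0.0]
force: [0.2, -1.0, 0.4]
opening: 0.0266
gripper_force: 61.5
```

Call:
apply_moves --deltas '[[[0,0,0],0,20],[[0,0,0],0,45],[[0,0,0],0,45],[[0,0,0],0,45],[[0,0,0],0,45]]'

```text
t: 9.88
tcp_pos: [0.4138, -0.3925, 0.0231]
eef_rot: [2.405, 2.016, -0.0]
force: [-0.1, 0.3, 0.9]
opening: 0.0383
gripper_force: 0.0
```

Call:
apply_moves --deltas '[[[0,0,0.02],0,45],[[0,0,0.04],0,45],[[0,0,0.06],0,45],[[0,0,0.08],0,45],[[0,0,0.1],0,45]]'

```text
t: 10.3
tcp_pos: [0.4131, -0.3918, 0.1232]
eef_rot: [2.407, 2.017, -0.0]
force: [-0.4, 0.2, 0.6]
opening: 0.0391
gripper_force: 0.0
```

```bash
python3 s.py
```

```text
chip [238. 203.] 27 xy [0.568 0.084] plate [0.053 0.062]
block [269. 206.] 96 xy [ 0.5587 -0.0311] yaw 41.5 1-iou 0.12 plate [ 0.057 -0.053] hue 22.0
chip [253. 205.] 28 xy [0.563 0.029] plate [0.055 0.007]
chip [237. 215.] 25 xy [0.519 0.084] plate [0.005 0.056]
chip [267. 220.] 25 xy [ 0.502 -0.029] plate [ 0.001 -0.058]
chip [248. 232.] 29 xy [0.453 0.041] plate [-0.056  0.007]
t 10.35 tcp [ 0.4148 -0.3939  0.1283] ang -10.1 open 0.03821659378742864 q6 0.8695960418806181
```

Call:
apply_moves --deltas '[[[0.01,0.024,0],-2.7,42],[[0.019,0.048,0],-5.4,42],[[0.029,0.072,0],-8.1,42],[[0.039,0.096,0],-10.8,42],[[0.048,0.12,0],-13.5,42]]'

```text
t: 10.77
tcp_pos: [0.4616, -0.2708, 0.122]
eef_rot: [2.629, 1.717, 0.001]
force: [-0.1, 0.3, -0.4]
opening: 0.0358
gripper_force: 0.0
```

Call:
apply_moves --deltas '[[[0.01,0.024,0],-2.7,42],[[0.019,0.048,0],-5.4,42],[[0.029,0.072,0],-8.1,42],[[0.039,0.096,0],-10.8,42],[[0.048,0.12,0],-13.5,42]]'

```text
t: 11.18
tcp_pos: [0.5097, -0.1505, 0.122]
eef_rot: [2.813, 1.396, 0.002]
force: [0.3, -0.2, 0.6]
opening: 0.0359
gripper_force: 0.0
```

Call:
apply_moves --deltas '[[[0.01,0.024,0],-2.7,42],[[0.019,0.048,0],-5.4,42],[[0.029,0.072,0],-8.1,42],[[0.039,0.096,0],-10.8,42],[[0.048,0.12,0],-13.5,42]]'

```text
t: 11.6
tcp_pos: [0.5577, -0.0304, 0.122]
eef_rot: [2.958, 1.056, 0.002]
force: [-0.4, 0.4, 0.3]
opening: 0.0357
gripper_force: 0.0
```

Call:
apply_moves --deltas '[[[0,0,-0.02],0,42],[[0,0,-0.04],0,42],[[0,0,-0.056],0,42],[[0,0,-0.062],0,42],[[0,0,-0.067],0,42]]'

```text
t: 12.02
tcp_pos: [0.5563, -0.0314, 0.0535]
eef_rot: [-2.957, -1.06, 0.002]
force: [0.2, 0.1, -0.3]
opening: 0.036
gripper_force: 0.0
```

Call:
apply_moves --deltas '[[[0,0,0],0,42],[[0,0,0],0,20],[[0,0,0],0,20],[[0,0,0],0,20],[[0,0,0],0,20]]'

```text
t: 12.43
tcp_pos: [0.5576, -0.0319, 0.0553]
eef_rot: [2.957, 1.059, 0.003]
force: [-0.3, 1.1, 0.0]
opening: 0.0262
gripper_force: 62.3
```

Call:
apply_moves --deltas '[[[0,0,0.005],0,20],[[0,0,0.015],0,20],[[0,0,0.03],0,20],[[0,0,0.045],0,20],[[0,0,0.07],0,20]]'

```text
t: 12.85
tcp_pos: [0.5555, -0.0314, 0.1238]
eef_rot: [-2.956, -1.059, 0.005]
force: [-0.3, 0.3, -0.4]
opening: 0.0264
gripper_force: 62.3
```

Call:
apply_moves --deltas '[[[-0.012,-0.03,0],2.8,20],[[-0.024,-0.06,0],5.6,20],[[-0.036,-0.09,0],8.4,20],[[-0.048,-0.12,0],11.2,20],[[-0.06,-0.149,0],14,20]]'

```text
t: 13.27
tcp_pos: [0.4967, -0.1821, 0.1258]
eef_rot: [2.803, 1.416, 0.002]
force: [0.6, 0.3, -0.2]
opening: 0.0265
gripper_force: 62.4
```

Call:
apply_moves --deltas '[[[-0.012,-0.03,0],2.8,20],[[-0.024,-0.06,0],5.6,20],[[-0.036,-0.09,0],8.4,20],[[-0.048,-0.12,0],11.2,20],[[-0.06,-0.147,0],14,20]]'

```text
t: 13.68
tcp_pos: [0.4364, -0.3297, 0.1257]
eef_rot: [2.61, 1.745, 0.0]
force: [0.4, 0.2, 0.1]
opening: 0.026
gripper_force: 62.4
```

Call:
apply_moves --deltas '[[[0,0,-0.03],0,20],[[0,0,-0.06],0,20],[[0,0,-0.08],0,20],[[0,0,-0.09],0,20],[[0,0,-0.1],0,20]]'

```text
t: 14.1
tcp_pos: [0.4379, -0.3292, 0.0254]
eef_rot: [2.61, 1.741, 0.0]
force: [1.4, -2.5, 4.4]
opening: 0.026
gripper_force: 62.9
```

Call:
apply_moves --deltas '[[[0,0,0],0,20],[[0,0,0],0,45],[[0,0,0],0,45],[[0,0,0],0,45],[[0,0,0],0,45]]'

```text
t: 14.52
tcp_pos: [0.4376, -0.3279, 0.0254]
eef_rot: [2.611, 1.744, 0.001]
force: [1.0, -0.6, 0.7]
opening: 0.0388
gripper_force: 0.7
```

Call:
apply_moves --deltas '[[[0,0,0.02],0,45],[[0,0,0.04],0,45],[[0,0,0.06],0,45],[[0,0,0.08],0,45],[[0,0,0.1],0,45]]'

```text
t: 14.93
tcp_pos: [0.4365, -0.3269, 0.1254]
eef_rot: [-2.612, -1.744, -0.0]
force: [0.3, -0.5, 0.7]
opening: 0.0387
gripper_force: 0.0
```

Call:
apply_moves --deltas '[[[-0.005,0.03,0],6,45],[[-0.01,0.06,0],12,45],[[-0.015,0.09,0],18,45],[[-0.02,0.12,0],24,45],[[-0.025,0.15,0],30,45]]'

```text
t: 15.35
tcp_pos: [0.4111, -0.176, 0.1245]
eef_rot: [-2.067, -2.365, -0.0]
force: [0.1, 0.6, 0.3]
opening: 0.0382
gripper_force: 0.0
```

```bash
python3 s.py; python3 -c "
import cv2
im=cv2.imread('last.png')[175:270,180:410]
cv2.imwrite('pics/c2.png',cv2.resize(im,None,fx=3.4,fy=3.4,interpolation=cv2.INTER_CUBIC))"
```

```text
chip [238. 203.] 26 xy [0.568 0.084] plate [0.053 0.062]
chip [253. 205.] 28 xy [0.563 0.029] plate [0.055 0.007]
block [275. 229.] 478 xy [ 0.4467 -0.0581] yaw 45.9 1-iou 0.77 plate [-0.051 -0.093] hue None
chip [238. 215.] 24 xy [0.52  0.083] plate [0.005 0.056]
chip [267. 220.] 19 xy [ 0.503 -0.028] plate [ 0.001 -0.057]
chip [248. 232.] 25 xy [0.452 0.041] plate [-0.057  0.006]
t 15.4 tcp [ 0.4094 -0.1706  0.1242] ang 8.1 open 0.03833794470790736 q6 0.8794294586098997
```

View pics/c2.png

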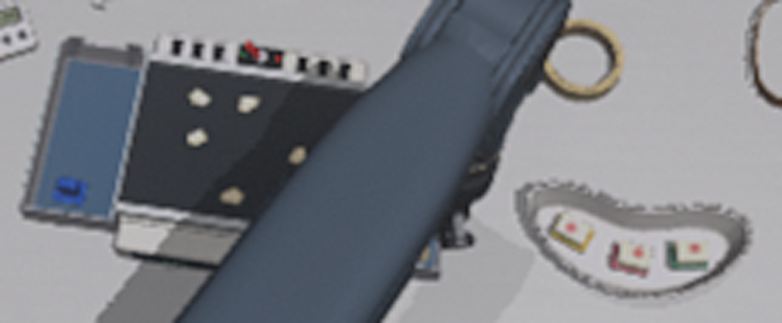

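All three blocks are in the dish: yellow (573,232), pink (630,257) and green (688,253). Five chips remain on the plate. Next is the left lid.

Call:
apply_moves --deltas '[[[0.003,0.026,0],5,47],[[0.005,0.052,0],10,47],[[0.008,0.078,0],15,47],[[0.01,0.104,0],20,47],[[0.013,0.13,0],25,47]]'

```text
t: 15.82
tcp_pos: [0.4244, -0.0463, 0.1246]
eef_rot: [-1.507, -2.756, -0.0]
force: [1.3, -0.8, -0.7]
opening: 0.0402
gripper_force: 0.0
```

Call:
apply_moves --deltas '[[[0.003,0.026,0],5,47],[[0.005,0.052,0],10,47],[[0.008,0.078,0],15,47],[[0.01,0.104,0],20,47],[[0.013,0.13,0],25,47]]'

```text
t: 16.23
tcp_pos: [0.4373, 0.0837, 0.1246]
eef_rot: [-0.875, -3.017, 0.0]
force: [1.0, -0.7, -0.2]
opening: 0.0402
gripper_force: 0.0
```

Call:
apply_moves --deltas '[[[0.003,0.026,0],5,47],[[0.005,0.052,0],10,47],[[0.008,0.078,0],15,47],[[0.01,0.104,0],20,47],[[0.013,0.131,0],25.4,47]]'

```text
t: 16.65
tcp_pos: [0.4503, 0.2146, 0.1246]
eef_rot: [-0.19, -3.135, 0.0]
force: [0.9, -0.5, -0.3]
opening: 0.0399
gripper_force: 0.0
```

```bash
python3 s.py
python3 - <<'E'
from h import *
s=cam("side");im=s["image"]
cv2.imwrite("pics/s1.png",cv2.resize(im[190:310,200:370],None,fx=4.5,fy=4.5,interpolation=cv2.INTER_CUBIC))
t=ctrl.read_state()["tcp_pos"];print(proj(s,[t,[.45,.2145,.063],[.45,.2145,.078]]))
E
```

```text
chip [238. 203.] 25 xy [0.568 0.084] plate [0.053 0.062]
chip [253. 205.] 28 xy [0.563 0.029] plate [0.055 0.007]
chip [238. 215.] 24 xy [0.52  0.083] plate [0.005 0.056]
chip [267. 220.] 25 xy [ 0.502 -0.029] plate [ 0.001 -0.058]
chip [248. 232.] 29 xy [0.453 0.041] plate [-0.056  0.007]
t 16.7 tcp [0.4509 0.2191 0.1245] ang 83.5 open 0.04015875500673674 q6 0.4292871926435368
[[305.16601913 212.67937292]
 [304.00959514 236.98557496]
 [304.35594773 231.08668972]]
```

View pics/s1.png

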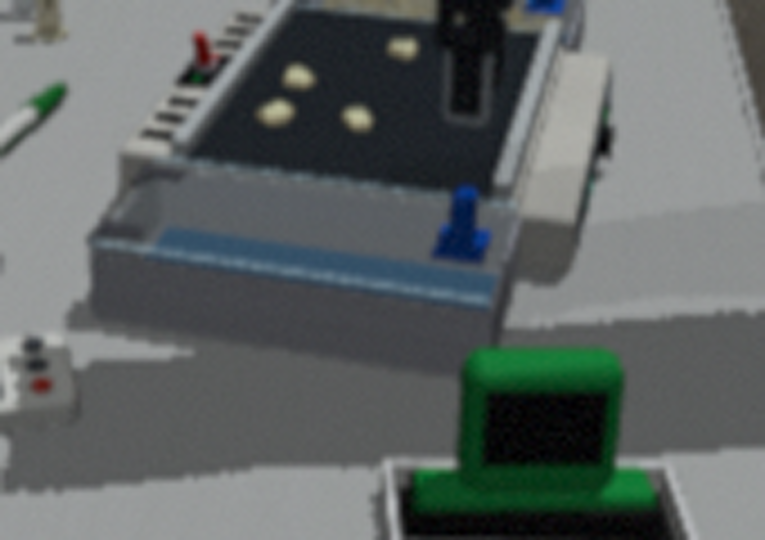

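Side crop: the left knob is at (463,215), in line below the fingers at (467,90). Descending, and working out the lid arc.

Run:
```python
import numpy as np
a=np.radians(-6.5);th=np.linspace(0,1.5,26)
x=-182*np.cos(th)+22*np.sin(th)+182;z=182*np.sin(th)+22*np.cos(th)-22
P=np.c_[x*np.cos(a),x*np.sin(a),z]
for k in range(5):
    print(np.round((P[5*k+1:5*k+6]-P[5*k])/1000,3).tolist())
```

```text
[[0.002, -0.0, 0.011], [0.004, -0.0, 0.022], [0.007, -0.001, 0.032], [0.01, -0.001, 0.043], [0.015, -0.002, 0.053]]
[[0.005, -0.001, 0.01], [0.01, -0.001, 0.019], [0.016, -0.002, 0.029], [0.022, -0.003, 0.038], [0.029, -0.003, 0.046]]
[[0.007, -0.001, 0.008], [0.015, -0.002, 0.016], [0.024, -0.003, 0.023], [0.032, -0.004, 0.029], [0.042, -0.005, 0.035]]
[[0.009, -0.001, 0.005], [0.019, -0.002, 0.01], [0.029, -0.003, 0.015], [0.04, -0.005, 0.018], [0.05, -0.006, 0.021]]
[[0.011, -0.001, 0.002], [0.021, -0.002, 0.004], [0.032, -0.004, 0.005], [0.043, -0.005, 0.006], [0.054, -0.006, 0.005]]
```

Call:
apply_moves --deltas '[[[0,0,-0.02],0,47],[[0,0,-0.04],0,47],[[0,0,-0.055],0,47],[[0,0,-0.065],0,47],[[0,0,-0.073],0,47]]'

```text
t: 17.17
tcp_pos: [0.4499, 0.2125, 0.0501]
eef_rot: [-0.198, -3.133, 0.002]
force: [0.2, -0.2, -0.3]
opening: 0.04
gripper_force: 0.0
```

Call:
apply_moves --deltas '[[[0,0,0],0,47],[[0,0,0],0,15],[[0,0,0],0,15],[[0,0,0],0,15],[[0,0,0],0,15]]'

```text
t: 17.58
tcp_pos: [0.4512, 0.218, 0.0529]
eef_rot: [0.193, 3.135, 0.017]
force: [-1.0, 11.0, -2.4]
opening: 0.0208
gripper_force: 60.8
```

Call:
apply_moves --deltas '[[[0.002,0.003,0.011],0,15],[[0.004,0.003,0.022],0,15],[[0.007,0.002,0.032],0,15],[[0.01,0.002,0.043],0,15],[[0.015,0.001,0.053],0,15]]'

```text
t: 18.0
tcp_pos: [0.4677, 0.2161, 0.1058]
eef_rot: [0.195, 3.132, 0.007]
force: [5.1, 5.7, -7.9]
opening: 0.0205
gripper_force: 58.9
```

Call:
apply_moves --deltas '[[[0.005,-0.001,0.01],0,15],[[0.01,-0.001,0.019],0,15],[[0.016,-0.002,0.029],0,15],[[0.022,-0.003,0.038],0,15],[[0.029,-0.003,0.046],0,15]]'

```text
t: 18.42
tcp_pos: [0.497, 0.2127, 0.1505]
eef_rot: [0.196, 3.132, 0.006]
force: [6.4, 4.4, -10.9]
opening: 0.021
gripper_force: 59.0
```

Call:
apply_moves --deltas '[[[0.009,-0.001,0.007],0,15],[[0.018,-0.002,0.014],0,15],[[0.027,-0.003,0.021],0,15],[[0.035,-0.004,0.027],0,15],[[0.045,-0.005,0.033],0,15]]'

```text
t: 18.83
tcp_pos: [0.5382, 0.2079, 0.1834]
eef_rot: [-0.194, -3.131, -0.005]
force: [-2.0, 5.0, -4.8]
opening: 0.0203
gripper_force: 58.8
```

Call:
apply_moves --deltas '[[[0.009,-0.001,0.005],0,15],[[0.019,-0.002,0.01],0,15],[[0.029,-0.003,0.014],0,15],[[0.04,-0.005,0.017],0,15],[[0.05,-0.006,0.02],0,15]]'

```text
t: 19.25
tcp_pos: [0.5885, 0.202, 0.2042]
eef_rot: [-0.195, -3.132, -0.006]
force: [-1.8, 2.8, -4.1]
opening: 0.0202
gripper_force: 58.8
```

Call:
apply_moves --deltas '[[[0.011,-0.001,0.002],0,15],[[0.021,-0.002,0.004],0,15],[[0.032,-0.004,0.004],0,15],[[0.043,-0.005,0.004],0,15],[[0.056,-0.006,0.003],0,15]]'

```text
t: 19.67
tcp_pos: [0.6452, 0.1955, 0.2097]
eef_rot: [0.195, 3.135, 0.004]
force: [-2.4, 1.6, 7.0]
opening: 0.0201
gripper_force: 58.9
```

Call:
apply_moves --deltas '[[[0.002,0,0],0,15],[[0.002,0,0],0,45],[[0.002,0,0],0,45],[[0.002,0,0],0,45],[[0.002,0,0],0,45]]'

```text
t: 20.08
tcp_pos: [0.6477, 0.1941, 0.2067]
eef_rot: [0.197, 3.135, -0.001]
force: [-0.0, -0.5, -0.6]
opening: 0.0388
gripper_force: 0.0
```

Call:
apply_moves --deltas '[[[0.002,0,0.02],0,45],[[0.002,0,0.04],0,45],[[0.002,0,0.06],0,45],[[0.002,0,0.08],0,45],[[0.002,0,0.1],0,45]]'

```text
t: 20.5
tcp_pos: [0.6493, 0.1942, 0.3074]
eef_rot: [-0.196, -3.135, 0.0]
force: [1.2, 0.8, -0.0]
opening: 0.0383
gripper_force: 0.0
```

```bash
python3 s.py
python3 - <<'E'
from h import *
s=cam("side");im=s["image"]
cv2.imwrite("pics/s2.png",cv2.resize(im[100:310,200:370],None,fx=2.8,fy=2.8,interpolation=cv2.INTER_CUBIC))
E
```

```text
chip [238. 203.] 25 xy [0.568 0.084] plate [0.053 0.062]
block [222. 223.] 220 xy [0.4645 0.1386] yaw 173.2 1-iou 0.53 plate [-0.056  0.105] hue None
chip [253. 205.] 28 xy [0.563 0.029] plate [0.055 0.007]
chip [238. 215.] 24 xy [0.52  0.083] plate [0.005 0.056]
chip [267. 220.] 25 xy [ 0.502 -0.029] plate [ 0.001 -0.058]
chip [248. 232.] 29 xy [0.453 0.041] plate [-0.056  0.007]
t 20.55 tcp [0.6503 0.1943 0.3122] ang 82.8 open 0.03863242867534691 q6 0.3168894881214699
```

View pics/s2.png

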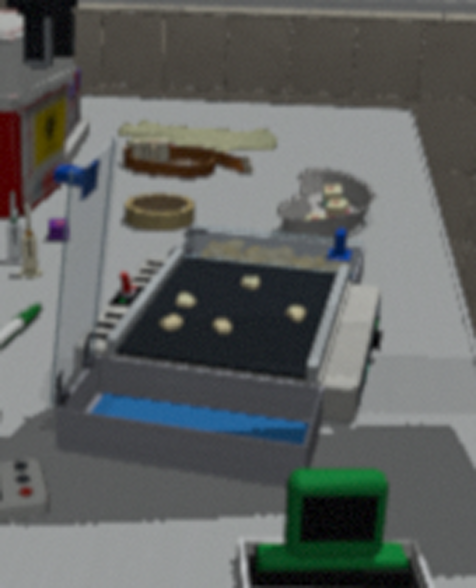

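The left lid stands upright (knob at (80,177)), its liner is bare, and all five chips are on the plate. Fetching the scraper.

Call:
apply_moves --deltas '[[[-0.024,0.018,0],2,60],[[-0.048,0.036,0],4,60],[[-0.072,0.055,0],6,60],[[-0.096,0.073,0],8,60],[[-0.12,0.0915,0],10,60]]'

```text
t: 21.02
tcp_pos: [0.5282, 0.2861, 0.305]
eef_rot: [0.08, -3.139, 0.001]
force: [1.0, -0.3, 0.9]
opening: 0.0512
gripper_force: 0.0
```

Call:
apply_moves --deltas '[[[-0.024,0.018,-0.01],2,60],[[-0.048,0.036,-0.03],4,60],[[-0.072,0.055,-0.06],5.5,60],[[-0.096,0.073,-0.09],5.5,60],[[-0.12,0.0915,-0.12],5.5,60]]'

```text
t: 21.43
tcp_pos: [0.4096, 0.3763, 0.1863]
eef_rot: [-0.228, 3.133, -0.0]
force: [0.7, 0.9, -0.1]
opening: 0.0513
gripper_force: 0.0
```

Run:
```python
from h import *
s=cam("side");im=s["image"];c=cam("top")
print(toolang()[0],ctrl.read_state()["tcp_pos"].round(4))
for n,q in(("side",s),("top",c)):
    H,S,V=cv2.split(cv2.cvtColor(q["image"],cv2.COLOR_BGR2HSV));W=world(q)
    m=(H>50)&(H<75)&(S>130)&(V>40)&(np.abs(W[...,0]-.41)<.09)&(np.abs(W[...,1]-.377)<.05)&(W[...,2]>0.01)
    ys,xs=np.nonzero(m)
    for z0,z1 in((.07,.1),(.015,.035)):
        k=m&(W[...,2]>z0)&(W[...,2]<z1);p=W[k]
        if len(p)>5:print(n,z0,len(p),np.median(p,0).round(4),np.percentile(p,3,axis=0).round(3),np.percentile(p,97,axis=0).round(3))
a=np.radians(8.3)
def P(x,y,z):return [.409+np.cos(a)*x-np.sin(a)*y,.377+np.sin(a)*x+np.cos(a)*y,z]
pts=[P(x,.011,z) for x in(-.033,.033) for z in(.088,)]+[P(x,.016,.028) for x in(-.051,.051)]+[P(x,.029,.016) for x in (-.062,.062)]
print(proj(s,pts).round(1))
v=im.copy();cr=cv2.resize(im[250:345,260:380],None,fx=6,fy=6,interpolation=cv2.INTER_CUBIC)
for u,w_ in proj(s,pts):cv2.circle(cr,(int((u-260+.5)*6),int((w_-250+.5)*6)),3,(0,0,255),-1)
cv2.imwrite("pics/s3.png",cr)
```

```text
98.6410143194429 [0.4019 0.374  0.1775]
side 0.07 320 [0.4169 0.3872 0.0849] [0.386 0.377 0.072] [0.444 0.395 0.089]
side 0.015 370 [0.4176 0.3888 0.0265] [0.369 0.371 0.022] [0.461 0.399 0.034]
[[342.7 271.8]
 [306.  271.2]
 [350.1 301.3]
 [294.8 300.3]
 [357.1 311.3]
 [289.1 310.1]]
```

View pics/s3.png

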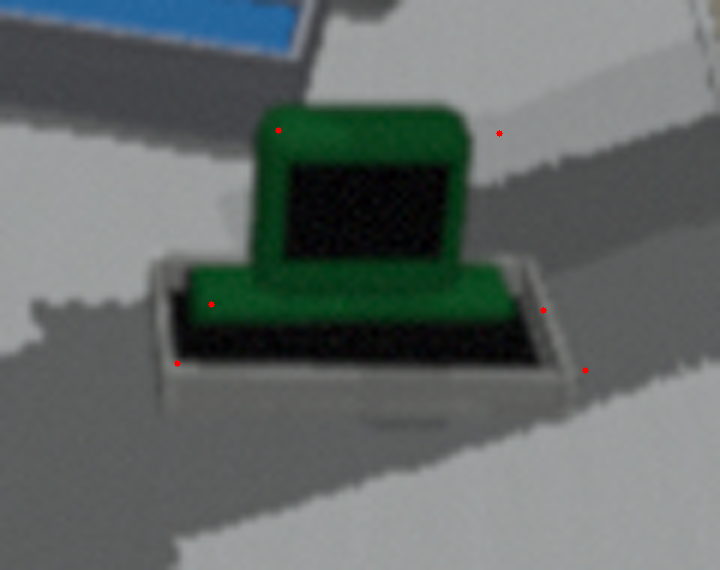

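Side crop: the scraper stands in its holder, and the handle centre sits about 7 mm further in +x than my model points. I correct for that.

Call:
apply_moves --deltas '[[[0.007,0.001,-0.03],0,60],[[0.007,0.001,-0.06],0,60],[[0.007,0.001,-0.09],0,60],[[0.007,0.001,-0.12],0,60],[[0.007,0.001,-0.143],0,60]]'

```text
t: 21.95
tcp_pos: [0.4178, 0.3759, 0.0427]
eef_rot: [0.227, -3.132, 0.002]
force: [-0.2, 0.1, -1.3]
opening: 0.0516
gripper_force: 0.0
```

Call:
apply_moves --deltas '[[[0,0,0],0,60],[[0,0,0],0,12],[[0,0,0],0,12],[[0,0,0],0,12],[[0,0,0],0,12]]'

```text
t: 22.37
tcp_pos: [0.4201, 0.3781, 0.0478]
eef_rot: [-0.228, 3.13, 0.003]
force: [0.7, 0.0, -0.8]
opening: 0.0214
gripper_force: 60.5
```

```bash
python3 -c "
from h import *
a,s=toolang();print(a,{k:np.round(s[k],4) for k in('tcp_pos','force','torque','opening','gripper_force','joint_pos')})"
```

```text
98.32894957319351 {'tcp_pos': array([0.4201, 0.3781, 0.0478]), 'force': array([ 0.6613,  0.0241, -0.7954]), 'torque': array([-0.0523, -0.0124,  0.0195]), 'opening': np.float64(0.0214), 'gripper_force': np.float64(60.541), 'joint_pos': array([ 6.1420e-01,  1.8570e-01, -1.1760e-01,  1.2632e+00, -1.0000e-04,
        4.6890e-01])}
```

Call:
apply_moves --deltas '[[[0,0,0.008],0,12],[[0,0,0.03],0,12],[[0,0,0.06],0,12],[[0,0,0.09],0,12],[[0,0,0.12],0,12]]'

```text
t: 22.78
tcp_pos: [0.4184, 0.3771, 0.1678]
eef_rot: [-0.228, 3.132, 0.001]
force: [1.1, 0.1, -1.5]
opening: 0.0213
gripper_force: 60.6
```

Call:
apply_moves --deltas '[[[0.007,-0.03,0],-3,12],[[0.015,-0.06,0],-6,12],[[0.022,-0.09,0],-9,12],[[0.029,-0.12,0],-12,12],[[0.037,-0.149,0],-14.8,12]]'

```text
t: 23.2
tcp_pos: [0.4559, 0.227, 0.1671]
eef_rot: [0.18, 3.134, 0.001]
force: [0.5, 0.7, -1.0]
opening: 0.0213
gripper_force: 60.6
```

Call:
apply_moves --deltas '[[[0.007,-0.03,0],0,12],[[0.015,-0.06,0],0,12],[[0.022,-0.09,0],0,12],[[0.029,-0.12,0],0,12],[[0.037,-0.149,0],0,12]]'

```text
t: 23.62
tcp_pos: [0.4929, 0.0776, 0.167]
eef_rot: [0.177, 3.134, 0.0]
force: [0.7, 0.5, -0.6]
opening: 0.0213
gripper_force: 60.7
```

Call:
apply_moves --deltas '[[[0.007,-0.03,0],0,12],[[0.015,-0.06,0],0,12],[[0.022,-0.09,0],0,12],[[0.029,-0.12,0],0,12],[[0.036,-0.15,0],0,12]]'

```text
t: 24.03
tcp_pos: [0.5291, -0.0725, 0.167]
eef_rot: [0.177, 3.134, -0.001]
force: [1.0, -0.3, -1.0]
opening: 0.0212
gripper_force: 60.7
```

```bash
python3 s.py
python3 - <<'E'
from h import *
s=cam("side");im=s["image"]
cv2.imwrite("pics/s4.png",cv2.resize(im[110:280,230:360],None,fx=3.5,fy=3.5,interpolation=cv2.INTER_CUBIC))
E
```

```text
block [256. 220.] 1614 xy [0.4806 0.0048] yaw 66.6 1-iou 0.93 plate [-0.025 -0.026] hue None
chip [237. 202.] 10 xy [0.571 0.088] plate [0.056 0.067]
t 24.08 tcp [ 0.5305 -0.0785  0.1667] ang 83.3 open 0.021332862264803208 q6 -0.1507594801722734
```

View pics/s4.png

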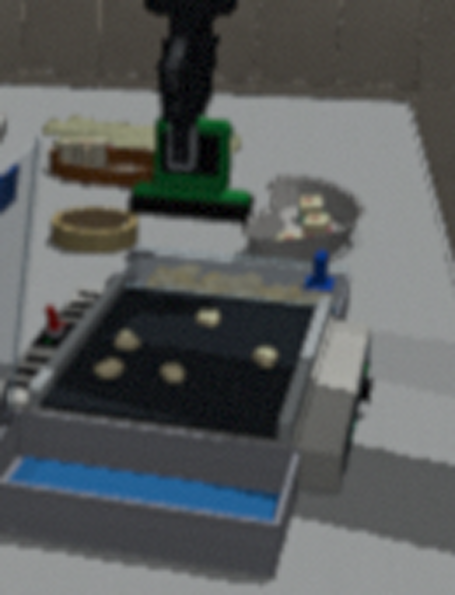

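Side crop: the scraper hangs level and clear, five chips are visible on the plate, and the back rail is clear of it. Lowering.

Call:
apply_moves --deltas '[[[0,0,-0.025],0,12],[[0,0,-0.045],0,12],[[0,0,-0.06],0,12],[[0,0,-0.069],0,12],[[0,0,-0.074],0,12]]'

```text
t: 24.55
tcp_pos: [0.5276, -0.0702, 0.0906]
eef_rot: [-0.176, -3.135, -0.001]
force: [-8.8, 1.6, 24.2]
opening: 0.0215
gripper_force: 64.6
```

Call:
apply_moves --deltas '[[[0,0,-0.001],0,12],[[0,0,-0.002],0,12],[[0,0,-0.003],0,12],[[0,0,-0.003],0,12],[[0,0,-0.003],0,12]]'

```text
t: 24.97
tcp_pos: [0.5293, -0.0708, 0.0906]
eef_rot: [0.176, 3.134, -0.0]
force: [-2.7, 1.9, 5.8]
opening: 0.0212
gripper_force: 61.5
```

Call:
apply_moves --deltas '[[[0.001,0.01,0.0005],0,12],[[0.002,0.02,0.0005],0,12],[[0.003,0.03,0.0005],0,12],[[0.005,0.04,0.0005],0,12],[[0.006,0.05,0.0005],0,12]]'

```text
t: 25.38
tcp_pos: [0.536, -0.0211, 0.0905]
eef_rot: [0.177, 3.133, -0.005]
force: [-0.7, -4.4, 5.8]
opening: 0.0213
gripper_force: 61.8
```

Call:
apply_moves --deltas '[[[0.001,0.01,0],0,12],[[0.002,0.02,0],0,12],[[0.003,0.03,0],0,12],[[0.005,0.04,0],0,12],[[0.006,0.05,0],0,12]]'

```text
t: 25.8
tcp_pos: [0.5418, 0.0291, 0.0905]
eef_rot: [0.177, 3.133, -0.005]
force: [-0.5, -5.0, 5.4]
opening: 0.0215
gripper_force: 61.8
```

Call:
apply_moves --deltas '[[[0.001,0.01,0],0,12],[[0.002,0.02,0],0,12],[[0.003,0.03,0],0,12],[[0.005,0.04,0],0,12],[[0.006,0.05,0],0,12]]'

```text
t: 26.22
tcp_pos: [0.5476, 0.079, 0.0906]
eef_rot: [0.177, 3.133, -0.005]
force: [-1.3, -4.9, 6.0]
opening: 0.0211
gripper_force: 61.8
```

```bash
python3 s.py
python3 - <<'E'
from h import *
s=cam("side");im=s["image"]
cv2.imwrite("pics/s5.png",cv2.resize(im[150:290,220:370],None,fx=4,fy=4,interpolation=cv2.INTER_CUBIC))
E
```

```text
block [232. 217.] 990 xy [0.4896 0.106 ] yaw 65.1 1-iou 0.89 plate [-0.027  0.075] hue None
chip [249. 232.] 16 xy [0.453 0.036] plate [-0.055  0.002]
t 26.27 tcp [0.5477 0.0812 0.0905] ang 83.6 open 0.02115776585026378 q6 0.137901111816186
```

View pics/s5.png

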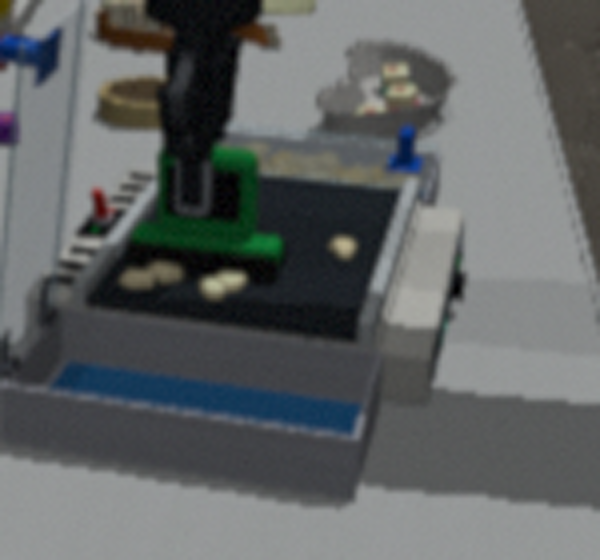

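Side crop: four chips, (138,275) to (230,285), are ahead of the foot; one at (343,247) waits for the second pass.

Call:
apply_moves --deltas '[[[0.001,0.008,0],0,12],[[0.002,0.016,0],0,12],[[0.003,0.024,0],0,12],[[0.004,0.032,0],0,12],[[0.005,0.041,0],0,12]]'

```text
t: 26.73
tcp_pos: [0.5524, 0.1198, 0.0905]
eef_rot: [0.178, 3.134, -0.005]
force: [-1.1, -4.7, 6.7]
opening: 0.0211
gripper_force: 61.7
```

Call:
apply_moves --deltas '[[[0.001,0.008,0],0,12],[[0.002,0.016,0],0,12],[[0.003,0.024,0],0,12],[[0.004,0.032,0],0,12],[[0.005,0.041,0],0,12]]'

```text
t: 27.15
tcp_pos: [0.5576, 0.1612, 0.0904]
eef_rot: [0.177, 3.133, -0.004]
force: [0.6, -3.6, 5.2]
opening: 0.0212
gripper_force: 61.6
```

Run:
```python
from h import *
s=cam("side");im=s["image"]
cv2.imwrite("pics/s6.png",cv2.resize(im[150:290,220:370],None,fx=4,fy=4,interpolation=cv2.INTER_CUBIC))
```

```text
(no output)
```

View pics/s6.png

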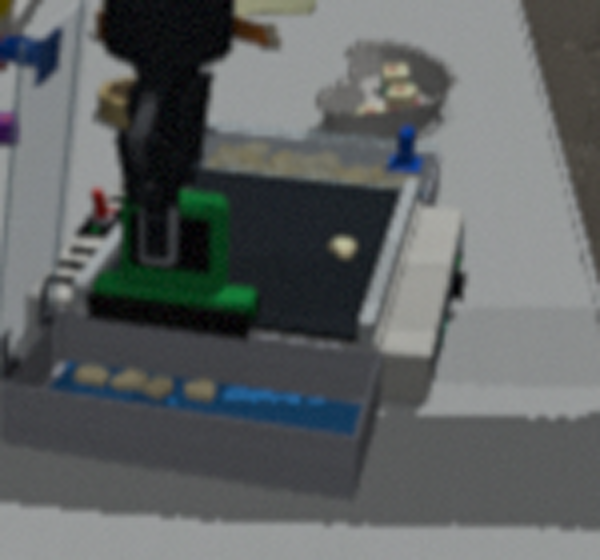

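Side crop: four chips lie on the blue liner (90,375) to (200,390). One remains on the plate at (343,247). Second pass along the front rail.

Call:
apply_moves --deltas '[[[0,0,0.015],0,12],[[0,0,0.03],0,12],[[0,0,0.04],0,12],[[-0.009,-0.02,0.04],0,12],[[-0.018,-0.04,0.04],0,12]]'

```text
t: 27.62
tcp_pos: [0.5387, 0.1228, 0.1292]
eef_rot: [0.172, 3.136, 0.002]
force: [0.1, -0.2, -0.6]
opening: 0.0214
gripper_force: 60.7
```

Call:
apply_moves --deltas '[[[-0.012,-0.028,0],0,12],[[-0.024,-0.056,0],0,12],[[-0.036,-0.084,0],0,12],[[-0.048,-0.112,0],0,12],[[-0.06,-0.14,0],0,12]]'

```text
t: 28.03
tcp_pos: [0.4775, -0.0188, 0.1282]
eef_rot: [-0.175, -3.136, -0.002]
force: [0.1, -0.4, -1.6]
opening: 0.0215
gripper_force: 60.7
```

Run:
```python
from h import *
p=np.load("plate.npy");a,st=toolang();print(a,st["tcp_pos"])
s=cam("side");im=s["image"];C,S=np.cos(p[2]),np.sin(p[2])
q=[[p[0]+C*x-S*y,p[1]+S*x+C*y,z] for x,y,z in [(-.086,-.124,.057),(-.086,.124,.057),(.086,-.124,.057),(.086,.124,.057),(-.079,-.05,.088),(.023,-.05,.088)]]
cr=cv2.resize(im[150:290,220:370],None,fx=4,fy=4,interpolation=cv2.INTER_CUBIC)
for u,v in proj(s,q):cv2.circle(cr,(int((u-220+.5)*4),int((v-150+.5)*4)),3,(0,0,255),-1)
cv2.imwrite("pics/s7.png",cr)
```

```text
83.61659846323064 [ 0.47748049 -0.01877419  0.12817071]
```

View pics/s7.png

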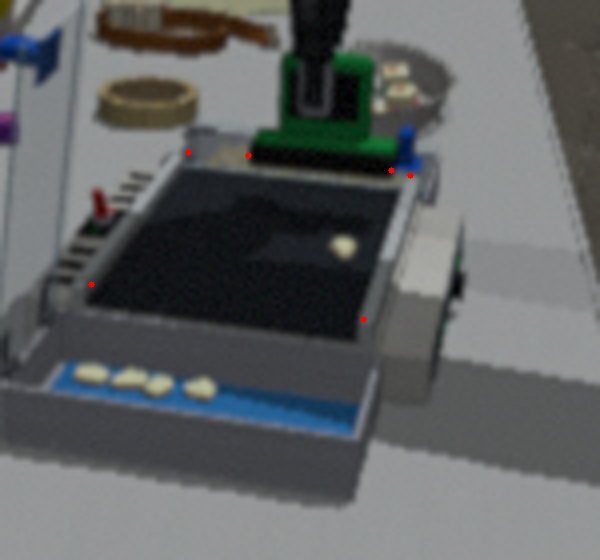

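Side crop: the foot hangs behind the last chip (343,247), inside the front rail. Lower and sweep.

Call:
apply_moves --deltas '[[[0,0,-0.012],0,12],[[0,0,-0.024],0,12],[[0,0,-0.032],0,12],[[0,0,-0.036],0,12],[[0,0,-0.039],0,12]]'

```text
t: 28.5
tcp_pos: [0.4768, -0.0174, 0.0907]
eef_rot: [-0.174, -3.133, -0.001]
force: [-11.6, 1.5, 23.5]
opening: 0.0215
gripper_force: 63.8
```

Call:
apply_moves --deltas '[[[0.001,0.009,-0.0005],0,12],[[0.002,0.019,-0.0005],0,12],[[0.003,0.028,-0.0005],0,12],[[0.004,0.037,-0.0005],0,12],[[0.005,0.047,-0.0005],0,12]]'

```text
t: 28.92
tcp_pos: [0.4848, 0.028, 0.0905]
eef_rot: [0.176, 3.134, -0.005]
force: [-0.1, -4.0, 6.4]
opening: 0.0215
gripper_force: 61.5
```

Call:
apply_moves --deltas '[[[0.001,0.009,0],0,12],[[0.002,0.019,0],0,12],[[0.003,0.028,0],0,12],[[0.004,0.037,0],0,12],[[0.005,0.047,0],0,12]]'

```text
t: 29.33
tcp_pos: [0.4897, 0.0751, 0.0905]
eef_rot: [0.176, 3.134, -0.005]
force: [-1.8, -3.8, 4.9]
opening: 0.0212
gripper_force: 61.5
```

Call:
apply_moves --deltas '[[[0.001,0.009,0],0,12],[[0.002,0.019,0],0,12],[[0.003,0.028,0],0,12],[[0.004,0.037,0],0,12],[[0.005,0.047,0],0,12]]'

```text
t: 29.75
tcp_pos: [0.4945, 0.1222, 0.0906]
eef_rot: [0.176, 3.134, -0.005]
force: [-0.9, -4.4, 5.7]
opening: 0.0212
gripper_force: 61.5
```

Call:
apply_moves --deltas '[[[0.001,0.009,0],0,12],[[0.002,0.019,0],0,12],[[0.003,0.028,0],0,12],[[0.005,0.037,0],0,12],[[0.006,0.047,0],0,12]]'

```text
t: 30.17
tcp_pos: [0.5006, 0.1694, 0.0904]
eef_rot: [0.176, 3.134, -0.004]
force: [0.5, -3.3, 4.8]
opening: 0.0214
gripper_force: 61.5
```

Call:
apply_moves --deltas '[[[0,0,0.02],0,12],[[0,0,0.04],0,12],[[0,-0.02,0.05],0,12],[[0,-0.05,0.05],0,12],[[0,-0.08,0.05],0,12]]'

```text
t: 30.58
tcp_pos: [0.4998, 0.0907, 0.1395]
eef_rot: [0.17, 3.136, 0.003]
force: [0.6, -0.9, -2.1]
opening: 0.0208
gripper_force: 60.7
```

```bash
python3 s.py
python3 - <<'E'
from h import *
s=cam("side");im=s["image"];t=cv2.imread("last.png")
a=cv2.resize(im[150:290,220:370],None,fx=3,fy=3,interpolation=cv2.INTER_CUBIC)
b=cv2.resize(t[180:260,190:305],(345,240),interpolation=cv2.INTER_CUBIC)
o=np.zeros((420,800,3),np.uint8);o[:,:450]=a;o[:240,452:797]=b
cv2.imwrite("pics/s8.png",o)
E
```

```text
block [230. 217.] 865 xy [0.4892 0.1056] yaw 71.9 1-iou 0.88 plate [-0.027  0.075] hue None
t 30.63 tcp [0.4994 0.0848 0.1388] ang 83.5 open 0.021676864607803725 q6 0.15249904013465437
```

View pics/s8.png

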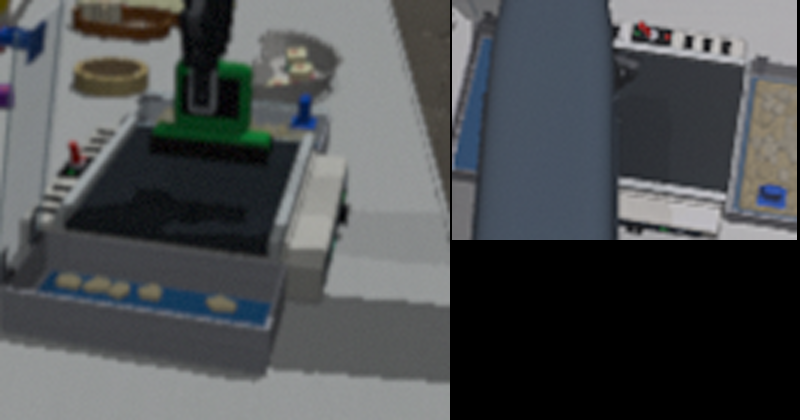

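Crop: the plate is clear, with five chips on the liner at (68,283), (97,286), (118,290), (150,293) and (220,303). The switch at (75,150) still leans left. I flip it with the held scraper's foot.

Call:
apply_moves --deltas '[[[0.018,-0.002,0],0,12],[[0.036,-0.004,0],0,12],[[0.054,-0.006,0],0,12],[[0.072,-0.008,0],0,12],[[0.09,-0.01,0],0,12]]'

```text
t: 31.1
tcp_pos: [0.5897, 0.0812, 0.1377]
eef_rot: [-0.174, -3.134, -0.002]
force: [0.2, -0.4, -1.4]
opening: 0.0214
gripper_force: 60.6
```

Call:
apply_moves --deltas '[[[0,0,-0.01],0,12],[[0,0,-0.02],0,12],[[0,0,-0.028],0,12],[[0,0,-0.032],0,12],[[0,0,-0.035],0,12]]'

```text
t: 31.52
tcp_pos: [0.5876, 0.0797, 0.1024]
eef_rot: [-0.176, -3.133, -0.0]
force: [-1.1, 0.2, -1.3]
opening: 0.0215
gripper_force: 60.7
```

Call:
apply_moves --deltas '[[[-0.001,-0.007,0],0,12],[[-0.002,-0.014,0],0,12],[[-0.002,-0.021,0],0,12],[[-0.003,-0.028,0],0,12],[[-0.004,-0.035,0],0,12]]'

```text
t: 31.93
tcp_pos: [0.5861, 0.0434, 0.1055]
eef_rot: [0.178, 3.134, 0.001]
force: [-0.3, 1.3, -0.7]
opening: 0.0214
gripper_force: 60.8
```

Call:
apply_moves --deltas '[[[0,-0.003,0],0,12],[[-0.001,-0.006,0],0,12],[[-0.001,-0.009,0],0,12],[[-0.001,-0.012,0],0,12],[[-0.002,-0.015,0],0,12]]'

```text
t: 32.35
tcp_pos: [0.5845, 0.033, 0.1048]
eef_rot: [0.172, 3.135, 0.015]
force: [3.6, 11.6, -0.5]
opening: 0.0215
gripper_force: 60.8
```

```bash
cat > sw.py <<'E'
from h import *
p=np.load("plate.npy");C,S=np.cos(p[2]),np.sin(p[2])
for n in("side","top"):
    s=cam(n);im=s["image"];H,Sa,V=cv2.split(cv2.cvtColor(im,cv2.COLOR_BGR2HSV))
    P=lambda x,y,z:[p[0]+C*x-S*y,p[1]+S*x+C*y,p3+z]
    p3=.047
    f=lambda th:P(.113,.034*np.sin(.45-th),-.002+.034*np.cos(.45-th))
    u=proj(s,[f(0),f(.45),f(.9),P(.113,0,-.002)]);c0=u.mean(0)
    m=((H<8)|(H>172))&(Sa>140)&(V>60);vv,uu=np.mgrid[:384,:512];m&=(abs(uu-c0[0])<14)&(abs(vv-c0[1])<14)
    ys,xs=np.nonzero(m);print(n,"model tips on/mid/off, pivot",u.round(1).tolist(),"red px",len(xs),(xs.mean().round(1),ys.mean().round(1),xs[ys.argmin()],ys.min()) if len(xs) else "")
a,s=toolang();t=s["tcp_pos"];d=t[:2]-p[:2];print("tcp",t.round(4),"plate",(C*d[0]+S*d[1]).round(4),(-S*d[0]+C*d[1]).round(4),"F",s["force"].round(1))
E
python3 sw.py
```

```text
side model tips on/mid/off, pivot [[245.1, 197.0], [246.7, 194.1], [248.2, 193.3], [246.7, 205.1]] red px 0 
top model tips on/mid/off, pivot [[252.9, 188.0], [256.7, 188.1], [260.6, 189.0], [256.8, 192.0]] red px 0 
tcp [0.5845 0.0331 0.1048] plate 0.0755 0.0135 F [ 3.5  9.3 -0.2]
```

Call:
apply_moves --deltas '[[[0.001,0.01,0],0,12],[[0.002,0.02,0.01],0,12],[[0.004,0.035,0.03],0,12],[[-0.02,0.05,0.05],0,12],[[-0.05,0.06,0.06],0,12]]'

```text
t: 32.87
tcp_pos: [0.535, 0.0899, 0.1666]
eef_rot: [0.177, 3.134, -0.002]
force: [0.1, 0.4, 0.2]
opening: 0.0216
gripper_force: 60.8
```

Call:
apply_moves --deltas '[[[-0.02,0.03,0],0,12],[[-0.04,0.06,0],0,12],[[-0.06,0.09,0],0,12],[[-0.08,0.12,0],0,12],[[-0.1,0.15,0],0,12]]'

```text
t: 33.28
tcp_pos: [0.4323, 0.2399, 0.1651]
eef_rot: [0.178, 3.136, -0.003]
force: [0.8, 0.4, -1.3]
opening: 0.0211
gripper_force: 60.8
```

```bash
python3 sw.py; python3 s.py
```

```text
side model tips on/mid/off, pivot [[245.1, 197.0], [246.7, 194.1], [248.2, 193.3], [246.7, 205.1]] red px 18 (np.float64(246.3), np.float64(198.8), np.int64(246), np.int64(195))
top model tips on/mid/off, pivot [[252.9, 188.0], [256.7, 188.1], [260.6, 189.0], [256.8, 192.0]] red px 5 (np.float64(259.8), np.float64(190.6), np.int64(259), np.int64(189))
tcp [0.4303 0.2426 0.1651] plate -0.1015 0.2041 F [ 0.6 -0.8 -1.5]
t 33.43 tcp [0.432  0.2407 0.165 ] ang 83.8 open 0.020893095007425734 q6 0.48176666840148924
```

Run:
```python
from h import *
s=cam("side")["image"];t=cam("top")["image"];o=np.load("top0.npz")["im"];so=np.load("side0.npz")["im"]
f=lambda im,u,v,k=20:cv2.resize(im[v-k:v+k,u-k:u+k],(390,290),interpolation=cv2.INTER_CUBIC)
cv2.imwrite("pics/s9.png",np.vstack([np.hstack([f(so,246,200),f(s,246,200)]),np.hstack([f(o,257,190,14),f(t,257,190,14)])]))
```

```text
(no output)
```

View pics/s9.png

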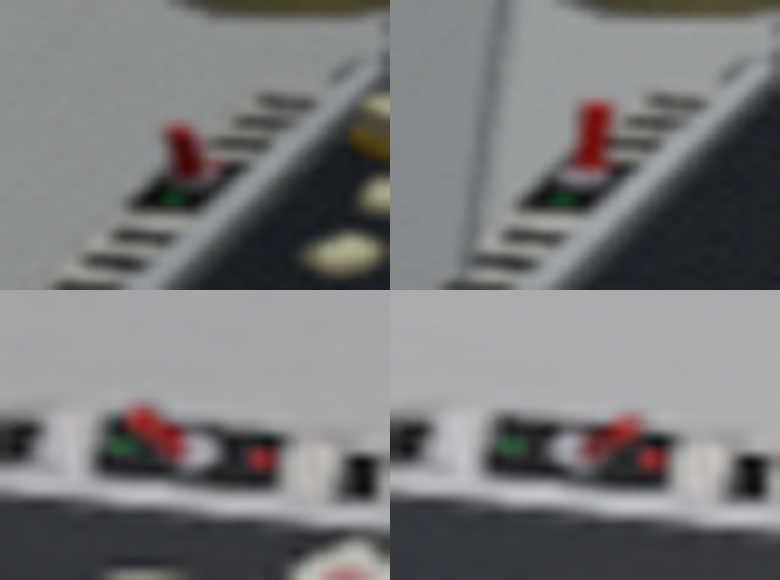

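Compare crops: the toggle tip moved from the left (140,415) to the right (633,425) of its base, so it is fully off. Returning the scraper.

Call:
apply_moves --deltas '[[[-0.003,0.027,0],3,12],[[-0.006,0.054,0],6,12],[[-0.009,0.081,0],9,12],[[-0.012,0.11,0],12,12],[[-0.0155,0.137,0],14.8,12]]'

```text
t: 33.95
tcp_pos: [0.4194, 0.376, 0.1643]
eef_rot: [-0.227, 3.133, -0.002]
force: [0.4, 0.8, -0.3]
opening: 0.0211
gripper_force: 60.8
```

Call:
apply_moves --deltas '[[[0,0,0],0,12],[[0,0,-0.02],0,12],[[0,0,-0.04],0,12],[[0,0,-0.06],0,12],[[0,0,-0.08],0,12]]'

```text
t: 34.37
tcp_pos: [0.4195, 0.3745, 0.0836]
eef_rot: [-0.223, 3.133, -0.002]
force: [0.2, 0.0, -2.0]
opening: 0.0214
gripper_force: 61.0
```

Run:
```python
from h import *
s=cam("side");im=s["image"];a,st=toolang();print(a,st["tcp_pos"].round(4),st["force"].round(1))
W=world(s);H,S,V=cv2.split(cv2.cvtColor(im,cv2.COLOR_BGR2HSV))
m=(H>50)&(H<75)&(S>130)&(V>40)&(np.abs(W[...,0]-.41)<.09)&(np.abs(W[...,1]-.377)<.05)
for z0,z1 in((.105,.16),(.04,.085)):
    k=m&(W[...,2]>z0)&(W[...,2]<z1);p=W[k];print(len(p),np.median(p,0).round(4),np.percentile(p,3,axis=0).round(3),np.percentile(p,97,axis=0).round(3))
# holder front rim: bright line in original, depth based
W0=np.load("side0.npz")["w"];i0=np.load("side0.npz")["im"]
k=(abs(W0[...,2]-.015)<.004)&(abs(W0[...,0]-.41)<.09)&(W0[...,1]>.395)&(W0[...,1]<.43);p=W0[k]
print("rim",len(p),np.percentile(p,2,axis=0).round(3),np.percentile(p,98,axis=0).round(3))
cv2.imwrite("pics/s10.png",cv2.resize(im[225:345,250:390],None,fx=5,fy=5,interpolation=cv2.INTER_CUBIC))
```

```text
98.1534164734736 [0.4169 0.3726 0.0784] [-0.6 -1.  -5.2]
158 [0.4319 0.3816 0.1203] [0.385 0.372 0.106] [0.444 0.389 0.125]
538 [0.4157 0.3839 0.0636] [0.37  0.369 0.058] [0.46  0.391 0.081]
rim 369 [0.35  0.396 0.011] [0.471 0.42  0.018]
```

View pics/s10.png

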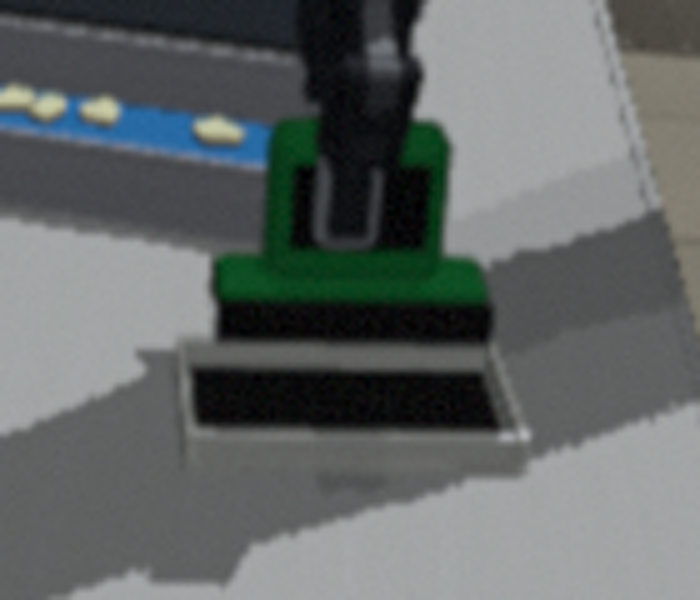

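Side crop: the foot hangs over the holder, aligned in x. It sits about 5 mm toward −y, so I shift +6 mm and lower slowly.

Call:
apply_moves --deltas '[[[0,0.006,0],0,12],[[0,0.006,0],0,12],[[0,0.006,-0.005],0,12],[[0,0.006,-0.01],0,12],[[0,0.006,-0.015],0,12]]'

```text
t: 34.83
tcp_pos: [0.419, 0.3826, 0.0705]
eef_rot: [-0.228, 3.131, 0.002]
force: [0.0, -0.4, -0.2]
opening: 0.0213
gripper_force: 60.8
```

Call:
apply_moves --deltas '[[[0,0,-0.004],0,12],[[0,0,-0.008],0,12],[[0,0,-0.011],0,12],[[0,0,-0.014],0,12],[[0,0,-0.016],0,12]]'

```text
t: 35.25
tcp_pos: [0.4177, 0.382, 0.0528]
eef_rot: [0.228, -3.133, 0.001]
force: [0.3, -0.2, -1.1]
opening: 0.0214
gripper_force: 60.8
```

Call:
apply_moves --deltas '[[[0,0,-0.001],0,12],[[0,0,-0.002],0,12],[[0,0,-0.003],0,12],[[0,0,-0.004],0,12],[[0,0,-0.004],0,12]]'

```text
t: 35.67
tcp_pos: [0.418, 0.3821, 0.0493]
eef_rot: [0.228, -3.133, 0.0]
force: [0.2, 1.3, -1.8]
opening: 0.0215
gripper_force: 60.8
```

Call:
apply_moves --deltas '[[[0,0,-0.001],0,12],[[0,0,-0.002],0,12],[[0,0,-0.002],0,12],[[0,0,-0.002],0,12],[[0,0,-0.002],0,12]]'

```text
t: 36.08
tcp_pos: [0.4182, 0.3823, 0.0477]
eef_rot: [-0.228, 3.133, 0.001]
force: [-0.4, -0.2, 0.6]
opening: 0.0212
gripper_force: 61.1
```

Run:
```python
from h import *
s=cam("side");im=s["image"];a,st=toolang();print(a,st["tcp_pos"].round(4),st["force"].round(1))
W=world(s);H,S,V=cv2.split(cv2.cvtColor(im,cv2.COLOR_BGR2HSV))
W0=np.load("side0.npz")["w"];i0=np.load("side0.npz")["im"]
for w,i in((W0,i0),(W,im)):
    H,S,V=cv2.split(cv2.cvtColor(i,cv2.COLOR_BGR2HSV))
    k=(H>50)&(H<75)&(S>130)&(V>40)&(np.abs(w[...,0]-.41)<.09)&(np.abs(w[...,1]-.377)<.05)&(w[...,2]>.01)&(w[...,2]<.04)
    ys,xs=np.nonzero(k);p=w[k];print(len(p),"px",xs.min(),xs.max(),ys.min(),ys.max(),np.median(p,0).round(4))
```

```text
98.33773711806731 [0.4181 0.3823 0.0477] [-0.3 -0.3  0.6]
432 px 292 345 294 302 [0.4147 0.3893 0.0271]
456 px 292 346 294 303 [0.4147 0.3915 0.0273]
```

Call:
apply_moves --deltas '[[[0,0,0],0,50],[[0,0,0],0,60],[[0,0,0],0,60],[[0,0,0],0,60],[[0,0,0.01],0,60]]'

```text
t: 36.55
tcp_pos: [0.4165, 0.381, 0.0553]
eef_rot: [0.228, -3.129, 0.004]
force: [0.4, 0.2, -0.4]
opening: 0.0513
gripper_force: 0.0
```

Call:
apply_moves --deltas '[[[0,0,0.02],0,60],[[0,0,0.045],0,60],[[0,0,0.07],0,60],[[0,0,0.1],0,60],[[0,0,0.13],0,60]]'

```text
t: 36.97
tcp_pos: [0.4176, 0.3818, 0.1891]
eef_rot: [0.228, -3.133, 0.0]
force: [0.5, 0.5, -0.5]
opening: 0.0517
gripper_force: 0.0
```

Call:
apply_moves --deltas '[[[0,0,0.025],0,60],[[0,0,0.05],0,60],[[0,0,0.075],0,50],[[0,0,0.1],0,47],[[0,0,0.12],0,47]]'

```text
t: 37.38
tcp_pos: [0.4181, 0.3822, 0.3107]
eef_rot: [-0.228, 3.131, 0.003]
force: [-0.1, 1.3, 0.2]
opening: 0.0402
gripper_force: 0.0
```

Call:
apply_moves --deltas '[[[0.023,-0.019,0],-3,47],[[0.046,-0.038,0],-6,47],[[0.069,-0.056,0],-9,47],[[0.092,-0.075,0],-12,47],[[0.115,-0.094,0],-14.8,47]]'

```text
t: 37.8
tcp_pos: [0.5338, 0.2873, 0.3085]
eef_rot: [0.18, 3.135, 0.001]
force: [1.6, 0.4, 0.9]
opening: 0.0402
gripper_force: 0.0
```

Call:
apply_moves --deltas '[[[0.023,-0.019,0],0,47],[[0.046,-0.038,0],0,47],[[0.069,-0.056,0],0,47],[[0.092,-0.075,0],0,47],[[0.114,-0.094,0],0,47]]'

```text
t: 38.22
tcp_pos: [0.6479, 0.193, 0.3082]
eef_rot: [0.177, 3.136, 0.0]
force: [0.7, -0.3, -0.1]
opening: 0.0402
gripper_force: 0.0
```

```bash
python3 s.py
python3 - <<'E'
from h import *
for n in("side","top"):
    s=cam(n);W=world(s);H,S,V=cv2.split(cv2.cvtColor(s["image"],cv2.COLOR_BGR2HSV))
    m=(H>108)&(H<125)&(S>150)&(V>60)&(abs(W[...,1]-.195)<.06)&(W[...,2]>.15)&(W[...,2]<.3)
    p=W[m];print(n,len(p),len(p) and (np.median(p,0).round(3),p.min(0).round(3),p.max(0).round(3)))
    ys,xs=np.nonzero(m);print(xs.mean() if len(xs) else 0,ys.mean() if len(xs) else 0,proj(s,[[.6505,.193,.222],[.6477,.194,.3]]).round(1))
    if n=="side":
        g=(H>50)&(H<75)&(S>130)&(V>40)&(np.abs(W[...,0]-.41)<.09)&(np.abs(W[...,1]-.377)<.05)
        for a,b in((.07,.1),(.01,.04)):
            k=g&(W[...,2]>a)&(W[...,2]<b);print("scraper",k.sum(),np.median(W[k],0).round(4))
E
```

```text
block [222. 223.] 224 xy [0.4638 0.1392] yaw 169.2 1-iou 0.53 plate [-0.056  0.105] hue None
t 38.27 tcp [0.6519 0.1881 0.3053] ang 83.2 open 0.04005254255947621 q6 0.30222670496898396
side 47 (array([0.633, 0.209, 0.231]), array([0.614, 0.192, 0.225]), array([0.644, 0.252, 0.244]))
225.5744680851064 161.5531914893617 [[218.8 162.6]
 [218.8 128.4]]
scraper 355 [0.4134 0.3891 0.0853]
scraper 471 [0.4127 0.3912 0.027 ]
top 0 0
0 0 [[206.6 160.7]
 [203.7 149.8]]
```

Call:
apply_moves --deltas '[[[0,0.001,-0.025],0,47],[[0,0.001,-0.05],0,47],[[0,0.001,-0.075],0,47],[[0,0.001,-0.09],0,47],[[0,0.001,-0.1],0,47]]'

```text
t: 38.78
tcp_pos: [0.6448, 0.196, 0.2055]
eef_rot: [-0.175, -3.133, 0.001]
force: [0.6, 0.7, -0.6]
opening: 0.0403
gripper_force: 0.0
```

Call:
apply_moves --deltas '[[[0,0,0],0,47],[[0,0,0],0,15],[[0,0,0],0,15],[[0,0,0],0,15],[[0,0,0],0,15]]'

```text
t: 39.2
tcp_pos: [0.6471, 0.1954, 0.209]
eef_rot: [0.177, 3.135, 0.001]
force: [-1.2, -0.2, 1.1]
opening: 0.0204
gripper_force: 59.0
```

Run:
```python
import numpy as np
a=np.radians(-6.5);th=np.linspace(1.54,0,31)
x=-182*np.cos(th)+22*np.sin(th)+182;z=182*np.sin(th)+22*np.cos(th)-22
P=np.c_[x*np.cos(a),x*np.sin(a),z]
for k in range(6):
    print(np.round((P[5*k+1:5*k+6]-P[5*k])/1000,3).tolist())
```

```text
[[-0.009, 0.001, 0.001], [-0.019, 0.002, 0.001], [-0.028, 0.003, 0.0], [-0.037, 0.004, -0.0], [-0.047, 0.005, -0.002]]
[[-0.009, 0.001, -0.002], [-0.018, 0.002, -0.004], [-0.027, 0.003, -0.007], [-0.036, 0.004, -0.01], [-0.045, 0.005, -0.014]]
[[-0.008, 0.001, -0.004], [-0.017, 0.002, -0.009], [-0.025, 0.003, -0.014], [-0.032, 0.004, -0.019], [-0.04, 0.005, -0.025]]
[[-0.007, 0.001, -0.006], [-0.014, 0.002, -0.013], [-0.02, 0.002, -0.019], [-0.026, 0.003, -0.027], [-0.032, 0.004, -0.034]]
[[-0.005, 0.001, -0.008], [-0.01, 0.001, -0.016], [-0.015, 0.002, -0.024], [-0.019, 0.002, -0.032], [-0.023, 0.003, -0.041]]
[[-0.003, 0.0, -0.009], [-0.006, 0.001, -0.018], [-0.008, 0.001, -0.027], [-0.01, 0.001, -0.036], [-0.011, 0.001, -0.045]]
```

Gripped. Swinging the lid shut along the arc.

Call:
apply_moves --deltas '[[[-0.009,0.001,0.001],0,15],[[-0.019,0.002,0.001],0,15],[[-0.028,0.003,0],0,15],[[-0.037,0.004,0],0,15],[[-0.047,0.005,-0.002],0,15]]'

```text
t: 39.62
tcp_pos: [0.6027, 0.2005, 0.2065]
eef_rot: [0.177, 3.13, 0.002]
force: [4.2, 0.3, -2.2]
opening: 0.0204
gripper_force: 60.8
```

Call:
apply_moves --deltas '[[[-0.009,0.001,-0.002],0,15],[[-0.018,0.002,-0.004],0,15],[[-0.027,0.003,-0.007],0,15],[[-0.036,0.004,-0.01],0,15],[[-0.045,0.005,-0.014],0,15]]'

```text
t: 40.03
tcp_pos: [0.5583, 0.2057, 0.1939]
eef_rot: [0.177, 3.127, 0.003]
force: [3.4, 1.2, 0.7]
opening: 0.0201
gripper_force: 65.0
```

Call:
apply_moves --deltas '[[[-0.008,0.001,-0.004],0,15],[[-0.017,0.002,-0.009],0,15],[[-0.025,0.003,-0.014],0,15],[[-0.032,0.004,-0.019],0,15],[[-0.04,0.005,-0.025],0,15]]'

```text
t: 40.45
tcp_pos: [0.5182, 0.2103, 0.1707]
eef_rot: [0.177, 3.126, 0.002]
force: [1.5, -1.6, 6.6]
opening: 0.0206
gripper_force: 68.0
```

Call:
apply_moves --deltas '[[[-0.007,0.001,-0.006],0,15],[[-0.014,0.002,-0.013],0,15],[[-0.02,0.003,-0.019],0,15],[[-0.026,0.004,-0.027],0,15],[[-0.032,0.004,-0.034],0,15]]'

```text
t: 40.87
tcp_pos: [0.4841, 0.2143, 0.1362]
eef_rot: [0.177, 3.131, 0.002]
force: [-4.6, 0.2, 7.8]
opening: 0.0205
gripper_force: 70.2
```

Call:
apply_moves --deltas '[[[-0.005,0.001,-0.008],0,15],[[-0.01,0.001,-0.016],0,15],[[-0.015,0.002,-0.024],0,15],[[-0.019,0.002,-0.032],0,15],[[-0.023,0.003,-0.041],0,15]]'

```text
t: 41.28
tcp_pos: [0.4599, 0.2172, 0.0942]
eef_rot: [0.177, 3.135, 0.0]
force: [-5.1, -3.0, 6.8]
opening: 0.0205
gripper_force: 72.7
```

Call:
apply_moves --deltas '[[[-0.003,0,-0.009],0,15],[[-0.006,0.001,-0.018],0,15],[[-0.008,0.001,-0.027],0,15],[[-0.009,0.001,-0.033],0,15],[[-0.01,0.001,-0.038],0,15]]'

```text
t: 41.7
tcp_pos: [0.4482, 0.2185, 0.0543]
eef_rot: [-0.176, -3.134, -0.001]
force: [-8.3, 0.1, 5.4]
opening: 0.0205
gripper_force: 75.6
```

Call:
apply_moves --deltas '[[[0.001,0,-0.001],0,15],[[0.002,0,-0.002],0,15],[[0.002,0,-0.003],0,15],[[0.002,0,-0.004],0,15],[[0.002,0,-0.004],0,15]]'

```text
t: 42.12
tcp_pos: [0.4475, 0.2185, 0.0495]
eef_rot: [-0.174, -3.128, -0.0]
force: [-12.3, 1.4, 5.1]
opening: 0.0201
gripper_force: 76.2
```

Call:
apply_moves --deltas '[[[0,0,-0.001],0,15],[[0,0,-0.002],0,15],[[0,0,-0.003],0,15],[[0,0,-0.003],0,15],[[0,0,-0.003],0,15]]'

```text
t: 42.53
tcp_pos: [0.4475, 0.2186, 0.0491]
eef_rot: [-0.174, -3.129, -0.0]
force: [-17.0, -1.0, 15.9]
opening: 0.0208
gripper_force: 77.8
```

Call:
apply_moves --deltas '[[[0,0,0.002],0,15],[[0,0,0.002],0,47],[[0,0,0.002],0,47],[[0,0,0.002],0,47],[[0,0,0.002],0,47]]'

```text
t: 42.95
tcp_pos: [0.453, 0.2184, 0.0491]
eef_rot: [0.177, 3.135, 0.001]
force: [-0.3, -0.7, 0.1]
opening: 0.04
gripper_force: 0.0
```

Call:
apply_moves --deltas '[[[0,0,0.02],0,47],[[0,0,0.04],0,47],[[0,0,0.07],0,47],[[0,0,0.1],0,47],[[0,0,0.13],0,47]]'

```text
t: 43.37
tcp_pos: [0.4521, 0.218, 0.1796]
eef_rot: [0.178, 3.136, 0.0]
force: [-0.1, -0.2, 0.4]
opening: 0.04
gripper_force: 0.0
```

Call:
apply_moves --deltas '[[[-0.03,0.02,0.01],0,47],[[-0.06,0.04,0.02],0,47],[[-0.09,0.06,0.03],0,47],[[-0.12,0.08,0.03],0,47],[[-0.15,0.1,0.03],0,47]]'

```text
t: 43.78
tcp_pos: [0.3017, 0.3193, 0.2098]
eef_rot: [0.179, 3.134, 0.004]
force: [0.5, 0.5, -0.4]
opening: 0.0403
gripper_force: 0.0
```

```bash
python3 s.py; python3 sw.py
python3 - <<'E'
from h import *
s=cam("side");im=s["image"];o=np.load("side0.npz")["im"];W=world(s)
def blue(i):
    H,S,V=cv2.split(cv2.cvtColor(i,cv2.COLOR_BGR2HSV));m=(H>108)&(H<125)&(S>170)&(V>80);m[:220]=0;m[:,:285]=0;m[260:]=0;m[:,325:]=0
    ys,xs=np.nonzero(m);return len(xs),xs.min(),xs.max(),ys.min(),ys.max(),xs.mean().round(2),ys.mean().round(2)
print("knob before/after",blue(o),blue(im))
d=cv2.absdiff(im,o).max(2)>45
n,l,st,cc=cv2.connectedComponentsWithStats(d.astype(np.uint8))
for i in range(1,n):
    if st[i,4]>15:print("change px",st[i].tolist())
# dish blocks in top image
t=cam("top");H,S,V=cv2.split(cv2.cvtColor(t["image"],cv2.COLOR_BGR2HSV));k=(S>90);k[:228]=0;k[265:]=0;k[:,:332]=0;k[:,402:]=0
n,l,st,cc=cv2.connectedComponentsWithStats(k.astype(np.uint8))
print("dish",[(cc[i].round().tolist(),int(st[i,4]),ray(t,cc[i],.02)[0][:2].round(3).tolist()) for i in range(1,n) if st[i,4]>4])
E
```

```text
t 43.83 tcp [0.2959 0.3222 0.2096] ang 83.8 open 0.04033724366290599 q6 0.777544239147287
side model tips on/mid/off, pivot [[245.1, 197.0], [246.7, 194.1], [248.2, 193.3], [246.7, 205.1]] red px 18 (np.float64(246.3), np.float64(198.8), np.int64(246), np.int64(195))
top model tips on/mid/off, pivot [[252.9, 188.0], [256.7, 188.1], [260.6, 189.0], [256.8, 192.0]] red px 5 (np.float64(259.8), np.float64(190.6), np.int64(259), np.int64(189))
tcp [0.3008 0.3195 0.209 ] plate -0.2389 0.2658 F [-0.1 -0.1 -0.3]
knob before/after (57, np.int64(297), np.int64(308), np.int64(231), np.int64(247), np.float64(303.53), np.float64(240.11)) (66, np.int64(297), np.int64(308), np.int64(231), np.int64(247), np.float64(302.97), np.float64(240.53))
change px [381, 0, 74, 74, 2424]
change px [494, 6, 18, 59, 660]
change px [428, 38, 7, 7, 24]
change px [488, 72, 24, 24, 468]
change px [384, 80, 44, 16, 601]
change px [377, 102, 50, 100, 2241]
change px [478, 102, 34, 22, 582]
change px [452, 163, 11, 8, 25]
change px [316, 166, 6, 3, 18]
change px [314, 170, 10, 7, 34]
change px [483, 185, 29, 6, 110]
change px [263, 192, 15, 10, 116]
change px [243, 194, 6, 11, 39]
change px [275, 198, 18, 15, 168]
change px [263, 204, 7, 6, 30]
change px [291, 209, 18, 12, 147]
change px [257, 212, 8, 6, 35]
change px [276, 214, 7, 5, 28]
change px [421, 225, 10, 5, 21]
change px [239, 242, 8, 4, 28]
change px [248, 243, 15, 6, 51]
change px [266, 245, 7, 5, 26]
change px [289, 249, 9, 5, 32]
change px [430, 248, 45, 14, 170]
change px [334, 269, 55, 51, 1398]
change px [339, 308, 71, 60, 2541]
change px [242, 311, 109, 40, 2130]
dish [([349.0, 246.0], 15, [0.426, -0.331])]
```

```bash
python3 - <<'E'
from h import *
s=cam("side");W=world(s);o=np.load("side0.npz")
for w,i in((o["w"],o["im"]),(W,s["image"])):
    H,S,V=cv2.split(cv2.cvtColor(i,cv2.COLOR_BGR2HSV))
    k=(H>50)&(H<75)&(S>130)&(V>40);k[:255]=0
    ys,xs=np.nonzero(k);print("scraper px",len(xs),xs.min(),xs.max(),ys.min(),ys.max())
    k=(V>130);k=(S>60)&(V>100);k[:,:295]=0;k[:,340:]=0;k[:155]=0;k[185:]=0
    n,l,st,cc=cv2.connectedComponentsWithStats(k.astype(np.uint8));print("dish side",[(cc[j].round(),st[j,4]) for j in range(1,n) if st[j,4]>3])
E
python3 -c "
from h import *
print(ctrl.hand_in())"
```

```text
scraper px 986 0 345 267 383
dish side [(array([321., 182.]), np.int32(8))]
scraper px 971 0 346 268 383
dish side [(array([319., 171.]), np.int32(6)), (array([321., 182.]), np.int32(9))]
the job is handed in; nothing more can be done
None
```

The job is handed in: the three blocks are in the kidney dish, all five chips are in the left tray with its lid shut again, the switch is off and the scraper is back in its holder. My last camera checks showed the plate clear, the knob and scraper where they started, and the switch off; I last confirmed all three blocks by eye in the dish during the sweep, and did not check each table bystander separately.

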